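Seat a model rocket in the fin-gluing jig

ROBOT

A 6-joint arm with a two-finger parallel gripper is mounted at the origin on the work surface. World frame = base frame: x ahead of the robot, y to its left, z up, the work surface at z = 0. Lengths are in mm, angles in rad, forces in N, time in s.
With the tool pointing down it reaches from about 350 to 775 mm from the base axis. Payload 7.3 kg.
Tool frame: the origin (TCP) lies at the centre of the arm's flange, where the gripper is bolted on; the fingertips stand 178 mm ahead of it and the grasp point (between the pads) lies 159 mm ahead of it; z points along the fingers, y is the direction in which the jaws open and shut (so a half turn about z gives the same grasp; the last joint's range is limited). The gripper opens to 92 mm and grips with 3 to 60 N. Pads are 19 mm wide; open, the fingers measure 130 mm over their backs; the gripper's body (75 mm by 190 mm) begins 47 mm behind the grasp point.
Start: joints at [1.126, 0.342, 1.524, -0, 1.275, -0.146], TCP at [154.524, 501.747, 404.741] pointing down, gripper open.
Joint ranges: [-2.53, 2.53], [-0.77, 2.02], [0.04, 2.7], [-1, 4.14], [0.28, 2.66], [-3.11, 3.11]. Speed limits (rad/s): [2.57, 2.57, 3.14, 3.14, 3.14, 3.14].

INTERFACE

Orientations are given as [roll, pitch, yaw] about the fixed x, y, z axes, in that order (R = Rz(yaw) Ry(pitch) Rx(roll)).
In Python, from plant import status, viewer, ticket gives the robot as it stands.
- The arm moves only by the tool play_rows, never from a script. Its argument "commands" is a list of rows, each an object with "offset": the shift along the tool's x, y, z in m, a list of three; "twist": the turn about the tool's z in degrees. A call has 1 to 5 rows; each row shifts and turns the commanded pose from where the row before left it, along the tool's axes as they then stand; what a row does not reach is not made up. A row lasts 1/10 s, in which the tool goes at most 50 mm and 8.59 degrees, less where a joint would pass 70% of its speed; a pose out of reach is approached as far as the arm can. A call with a gripper value outside its range is refused whole. "jaw" is the closure in counts, from 0 (fully open) to 255 (shut), set as the call begins (left out, the last holds). The fingers move at their own pace and stop on an object; the grip force is fixed at half the most. Time passes only in rows, so rows that do not move let the fingers close. It gives the time, the measured TCP pose, the force and the opening at its end, in the units of the state.
- status.get_obs(): the state, without advancing time (a new reading comes with each control period).
- viewer.capture(name): name is "scene" or "top" or "wrist"; returns the picture (420x560x3 uint8, red, green, blue); there is no depth.
- viewer.camera_params(name): a dict with "fov_y" (degrees; the focal length in pixels is half the picture's height over the tangent of half this angle, whatever the lens; pixels are square), "cx", "cy" (the principal point, pixels), "D" ([k1, k2, p1, p2, k3] as OpenCV has them; the pictures are not rectified), "rvec" (rotation vector, rad) and "tvec" (3), from world to camera coordinates, as OpenCV has them; the wrist camera has in their place "T_tool_cam" (4x4, takes a point from camera to tool coordinates, whose origin is the TCP and whose axes are the flange's). Camera axes: x right, y down, z forward; pixel columns grow to the right and rows downward; lengths in mm; the calibration is good to about 2 mm. A picture is of the moment at which its call begins: read the wrist's pose just before it. camera_params takes no time and is no camera call.
- ticket.close_job(): hands the job in, once; it reports no verdict.
The state is a dict: "time": time; "joint_positions": joint angles; "dq": joint speeds; "tau": joint torques, N m; "tool_pos": TCP position; "tcp_rot": TCP orientation; "contact_force": force on the tool from outside, world axes, zero at the start; "moment": the same for the moment, N m; "grip_width": finger opening in mm.
Only numpy, scipy, OpenCV 4.12 (cv2) and the standard library are available. Lean on these libraries where they do the work, as an engineer would, in place of code of your own. Each camera call takes 0.05 s, during which the arm holds its last target.

TASK

Pick the model rocket off its wooden rest and lay it in the near, open end of the jig's aluminium V-groove, nose pointing at the blue hood. Then slide it gently along the groove, in under the wire rack, until it has pushed the stop pin inside the hood fully in, taking care not to press hard against the stop. Let go of it there; do not bump the jig or its rack, and leave everything else where it stands.

Things in the scene. Friction and masses are not known exactly. Their poses are not given: they have to be found in the camera images.
- rocket_mid (a point): model rocket: rigid white tube 30 mm in diameter, 110 mm long overall, with orange bands, a flat black tail end and a short orange blunt nose; about 0.28 to 0.52 kg. Point half-way along it on its axis (tail face 55 mm behind, nose face 55 mm ahead; the last 15 mm at the nose taper to 18 mm). x axis along the rocket towards the nose. At the start it lies level on the rest, its axis 50 mm above the table
- rocket_nose (a point): centre of the rocket's flat nose face, 55 mm ahead of its middle
- jig: fixed jig on a 12 mm base. Origin on the table under the loading place; x along the groove to the hood, z up. 90-degree aluminium V-groove at y = 0: a rocket in it has its axis at z = 50 mm; edges at z = 44 mm, 64 mm wide over all. Groove from x = -50 to -28 and 28 to 178 mm; the gap about x = 0 leaves room for fingers beside and under a rocket laid with its middle at x = 0
- rack_edge (a point): middle of the near lower edge of the jig's rack of thin steel wires over the groove: x = 80, z = 187 mm in the jig frame; the rack runs on to x = 234 mm, y = -119 to 119 mm, legs at its corners. With the rocket home its flat tail face is 8 to 30 mm inside this edge, so an upright gripper cannot follow; a tool leaning back 35 to 40 degrees can
- hood_mouth (a point): centre of the open mouth of the blue hood at the groove's far end, on the groove's axis: x = 175, z = 50 mm in the jig frame. The hood is 60 mm long, 72 mm wide, its top 92 mm above the table; it hides the stop pin
- feeler (a joint): stop pin in the hood, on the groove's axis: 0 = out, 0.010 m = fully in, at its solid end. Stiff, stays where pushed. Sliding the rocket alone takes about 1 to 4 N, pushing the pin as well up to about 10 N, then the force rises steeply: 12 to 15 N at the tool means home. Where it stands along the groove varies by 22 mm. Its orange tail shows behind the hood. Over 18 N on the pin is too hard
- rest: fixed wooden rest, 105 x 75 mm, origin on the table under its centre, x along its V-notches: two V-notched supports 22 mm long at x = -50 to -28 and 28 to 50 mm, 39 mm high at the sides and 44 mm at the notch edges, base 12 mm thick; free gap between them under the rocket's middle
- glue_mid (a point): white glue bottle, orange cap, 40 mm across, 110 mm tall; point at its centre
- tape_mid (a point): yellow roll of tape lying flat, 90 mm across, 25 mm high; point at its centre
- droid_mid (a point): small white and orange ball-shaped toy robot, 64 mm across, 87 mm tall; point 45 mm up
- cone0_mid (a point): orange nose cone, 34 mm across, 58 mm tall, standing in the blue tray; point at its centre
- cone1_mid (a point): the same in grey
Not all that is in view belongs to the job. What is shaped like the part that bears rocket_mid but red or yellow is not meant.

How it is judged (in metres and radians):
On the way:
1. the rocket lies in the near part of the groove, the stop pin not yet touched (y of rocket_mid in the frame of jig between -0.004 and 0.004 m and z of rocket_mid in the frame of jig between 0.046 and 0.054 m and angle between the x axis of rocket_mid and the x axis of jig, either way round below 0.05 rad and value of joint feeler below 0.001 m and x of rocket_mid in the frame of jig between -0.03 and 0.11 m), for 0.2 s.
At the end, for the whole second after the job is handed in: The stop pin is pushed in by at least 8.5 of its 10 mm, and the rocket lies at rest in the groove under the rack, nose in the hood, on the groove's axis within 4 mm and 0.05 rad (y of rocket_mid in the frame of jig between -0.004 and 0.004 m and z of rocket_mid in the frame of jig between 0.046 and 0.054 m and angle between the x axis of rocket_mid and the x axis of jig, either way round below 0.05 rad and value of joint feeler above 0.0085 m and x of rocket_nose in the frame of jig above 0.19 m and linear speed of rocket below 0.01 m/s); the robot touches nothing.
It fails at once if the rocket is pressed on the stop pin with more than 18 N (contact force between rocket and feeler above 18 N).
It fails at once if the robot bumps the jig or its rack with more than 20 N (contact force between any of the arm, the fingers and jig above 20 N).
It fails at once if a bystander is moved by more than 20 mm (distance of any of glue_mid, tape_mid, droid_mid, cone0_mid, cone1_mid from where it was at the start of the episode above 0.02 m).
It also fails if it takes over 61 s, if anything falls off the work surface, if the arm or the gripper's body presses on something with over 40 N, if the wrist force passes 120 N, or if a joint passes its speed limit or range.

## Working session

There is one attempt and no reset: what is moved stays moved. The work goes in short steps, Python scripts to look and compute and a tool call to move; the robot and the scene stay as the last step left them, time stands still between calls to the robot, and variables do not carry over. Pictures are saved under pics/ and viewed, and the job is handed in when it is done.

Besides the shell and the picture viewer there is one more tool, called after "Request:" as name([rows], argument=value, ...), one row to a line, values as JSON. play_rows: Moves the arm, as the interface text tells. Its arguments: {"type":"object","properties":{"commands":{"type":"array"},"jaw":{"type":"number"}},"required":["commands"]}

```bash
ls; mkdir -p pics
python3 - <<'E'
from plant import status, viewer, ticket
import cv2
print(status.get_obs())
for n in ["scene","top","wrist"]:
    print(n,viewer.camera_params(n))
    im=viewer.capture(n); cv2.imwrite(f"pics/{n}0.png",im[:,:,::-1])
E
```

```text
pics
{'time': 0.0, 'joint_positions': array([ 1.12601871e+00,  3.42747813e-01,  1.52498755e+00,  5.22262458e-05,
        1.27538343e+00, -1.45955506e-01]), 'dq': array([ 6.83807913e-04, -3.27259587e-05, -8.97844788e-04, -2.24513504e-04,
       -7.61099430e-04,  6.51851748e-04]), 'tau': array([ 1.51822187e-04, -4.31249142e+01, -2.44210660e+01,  7.17918598e-02,
        5.61480399e-02, -1.14766399e-04]), 'tool_pos': array([154.45506918, 501.64088802, 404.04200933]), 'tcp_rot': array([-3.1400900e+00, -2.7136876e-04,  2.8427551e+00]), 'contact_force': array([0.01425544, 0.6432541 , 0.41770903]), 'moment': array([-0.01567627,  0.02291816, -0.01892839]), 'grip_width': 92.0493152854483}
scene {'fov_y': 46.66178971256213, 'cx': 281.3586740716727, 'cy': 206.3202604248429, 'D': array([-0.09916168,  0.        ,  0.        ,  0.        ,  0.        ]), 'rvec': array([ 1.69436878,  1.95115744, -0.74762861]), 'tvec': array([  61.7030015 , -294.20003639, 1611.70551631])}
top {'fov_y': 48.09869880118107, 'cx': 283.7879378576023, 'cy': 210.36013524924599, 'D': array([-0.04618724,  0.        ,  0.        ,  0.        ,  0.        ]), 'rvec': array([ 2.11362604, -2.08793702,  0.24976464]), 'tvec': array([  11.49069119,  528.85103287, 1175.11144239])}
wrist {'fov_y': 63.43114665726168, 'cx': 278.1748443282883, 'cy': 210.93416390100458, 'D': array([-0.05995533,  0.        ,  0.        ,  0.        ,  0.        ]), 'T_tool_cam': array([[-1.49233267e-04, -9.59190607e-01, -2.82760248e-01,
         7.57711981e+01],
       [ 9.99999989e-01, -1.44994266e-04, -3.59178069e-05,
        -9.83448896e-01],
       [-6.54659144e-06, -2.82760250e-01,  9.59190618e-01,
         2.04406279e+01],
       [ 0.00000000e+00,  0.00000000e+00,  0.00000000e+00,
         1.00000000e+00]])}
```

View pics/scene0.png

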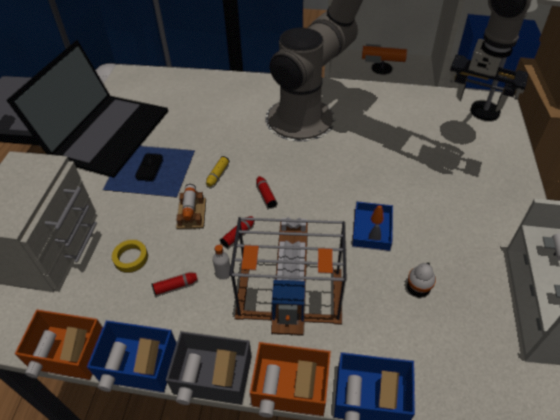

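View pics/top0.png

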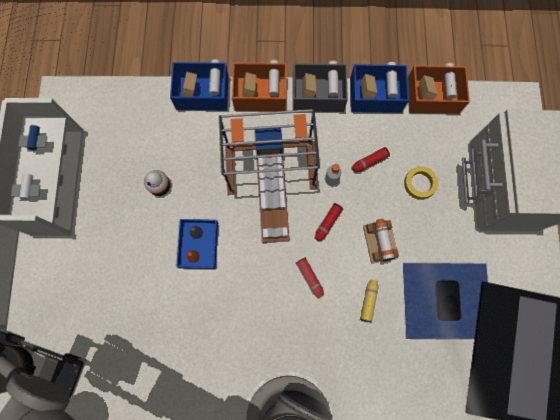

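View pics/wrist0.png

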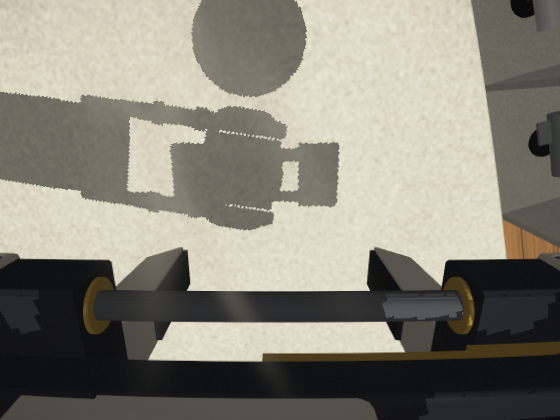

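The scene view shows the rest with the white and orange rocket at about (190,207), the jig at (290,265) with the hood at (288,295). In the top view the rest is at (381,240) and the jig groove runs from (275,235) to (268,140).

Candidates in the top view:
- white/orange rocket on the rest (383,240): chosen
- red (370,160), (328,222) and (310,278): decoys
- yellow (370,300): decoy

Next is a close crop to check the choice.

```bash
cat > h.py <<'E'
import numpy as np, cv2
from scipy.spatial.transform import Rotation as Ro
from plant import status, viewer, ticket
def KD(p):
    f=210/np.tan(np.radians(p["fov_y"])/2)
    return np.array([[f,0,p["cx"]],[0,f,p["cy"]],[0,0,1.]]),np.array(p["D"])
def pose(o):
    return Ro.from_euler('xyz',o["tcp_rot"]).as_matrix(),np.array(o["tool_pos"])
def extr(n,o=None):
    p=viewer.camera_params(n)
    if n!="wrist": return cv2.Rodrigues(p["rvec"])[0],np.array(p["tvec"])
    R,t=pose(o or status.get_obs()); T=p["T_tool_cam"]
    Rc=R@T[:3,:3]; c=R@T[:3,3]+t
    return Rc.T,-Rc.T@c
def px2w(n,uv,z,o=None):
    K,D=KD(viewer.camera_params(n)); R,t=extr(n,o)
    u=cv2.undistortPoints(np.array(uv,float).reshape(-1,1,2),K,D).reshape(-1,2)
    d=np.c_[u,np.ones(len(u))]@R; c=-R.T@t
    s=(z-c[2])/d[:,2]; return c+s[:,None]*d
def w2px(n,P,o=None):
    K,D=KD(viewer.camera_params(n)); R,t=extr(n,o)
    return cv2.projectPoints(np.array(P,float).reshape(-1,1,3),cv2.Rodrigues(R)[0],t,K,D)[0].reshape(-1,2)
def crop(im,x0,y0,x1,y1,s,fn):
    c=cv2.resize(im[y0:y1,x0:x1,::-1],None,fx=s,fy=s,interpolation=cv2.INTER_CUBIC); cv2.imwrite(fn,c)
E
python3 - <<'E'
import cv2
from h import crop
a=cv2.imread("pics/top0.png")[:,:,::-1]
crop(a,345,205,425,275,8,"pics/c1.png")
crop(a,210,95,330,250,4,"pics/c2.png")
b=cv2.imread("pics/scene0.png")[:,:,::-1]
crop(b,160,170,220,240,8,"pics/c3.png")
crop(b,220,205,360,340,4,"pics/c4.png")
E
```

```text
(no output)
```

View pics/c1.png

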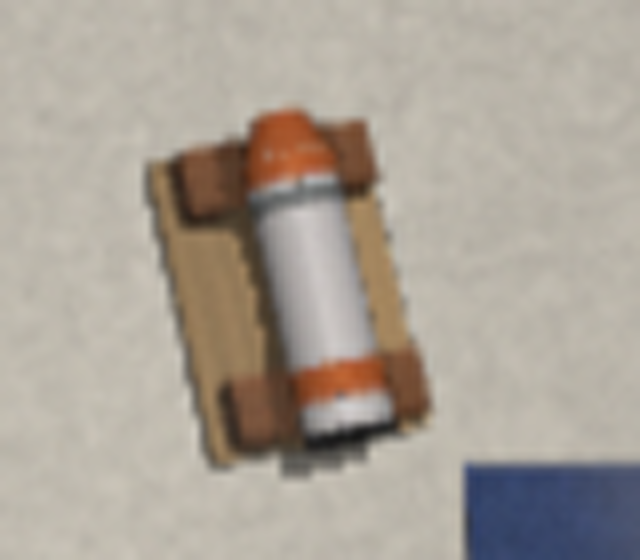

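View pics/c2.png

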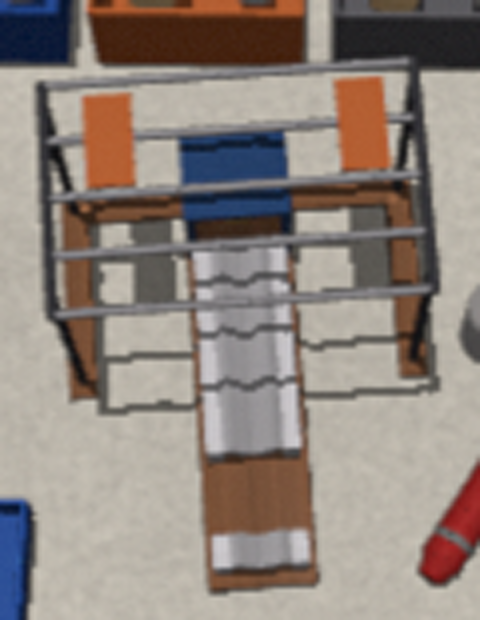

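View pics/c3.png

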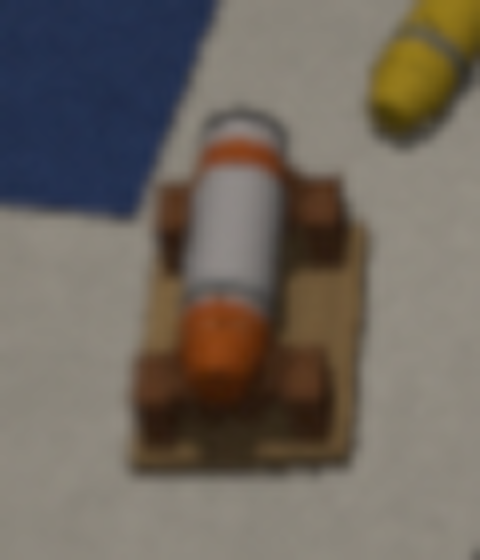

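View pics/c4.png

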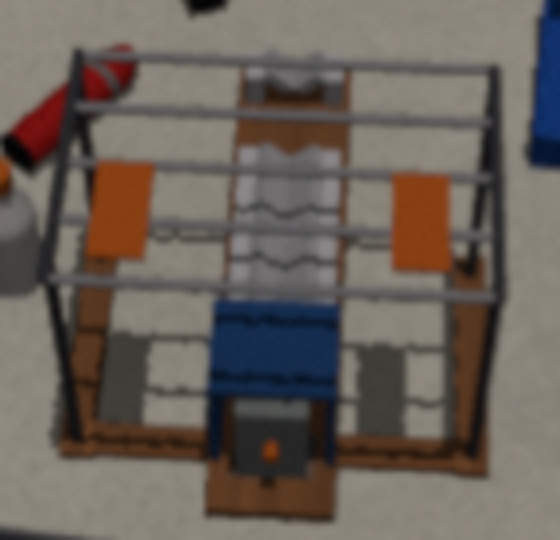

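```bash
cat > fit.py <<'E'
from h import *
from scipy.optimize import least_squares
def P(p,q):
    c,s=np.cos(p[2]),np.sin(p[2]); q=np.array(q,float)
    return np.c_[p[0]+c*q[:,0]-s*q[:,1],p[1]+s*q[:,0]+c*q[:,1],q[:,2]]
topq=[(28,32,44),(28,-32,44),(-28,32,44),(-28,-32,44),(-50,32,44),(-50,-32,44),(80,119,190),(80,-119,190),(234,119,190),(234,-119,190)]
topuv=np.array([(206,457),(301,449),(212,536),(308,529),(214,568),(310,560),(50,314),(435,288),(40,85),(415,62)])/4+[210,95]
scq=[(28,32,44),(28,-32,44),(80,119,190),(80,-119,190),(234,119,190),(234,-119,190)]
scuv=np.array([(350,150),(236,147),(495,70),(78,54),(498,296),(45,281)])/4+[220,205]
def res(p,w=(1,1)):
    return np.r_[w[0]*(w2px("top",P(p,topq))-topuv).ravel(),w[1]*(w2px("scene",P(p,scq))-scuv).ravel()]
if __name__=="__main__":
    x0=px2w("top",topuv[:6].mean(0),44)[0]; print(x0)
    for w in [(1,0),(0,1),(1,1)]:
        r=least_squares(res,[x0[0]+10,x0[1],0],args=(w,)); print(w,r.x.round(3),np.sqrt(r.fun@r.fun/32))
    print(r.fun.reshape(-1,2).round(1))
    # rocket hull
    uv=np.array([(303,440),(392,428),(265,115),(310,112),(247,180),(338,172)])/8+[345,205]
    th=np.linspace(0,2*np.pi,40)
    import sys
    def hull(p):
        q=[]
        for x,rr in((-55,15),(40,15),(55,9)): q+= [(x,rr*np.cos(t),50+rr*np.sin(t)) for t in th]
        return P(p,q)
    print(px2w("top",uv,50).round(1))
    from plant import viewer
    im=cv2.imread("pics/top0.png"); hsv=cv2.cvtColor(im,cv2.COLOR_BGR2HSV)
    # axis by mids
    a=px2w("top",[uv[:2].mean(0),uv[2:4].mean(0),uv[4:6].mean(0)],50); print(a)
    def rr(p):
        h=cv2.convexHull(w2px("top",hull(p)).astype(np.float32))
        return [cv2.pointPolygonTest(h,tuple(map(float,u)),True) for u in uv]
    mid=a[:2].mean(0); y=np.arctan2(*(a[1]-a[0])[[1,0]])
    r2=least_squares(rr,[mid[0],mid[1],y],diff_step=1e-3); print("rocket",r2.x,r2.fun)
    for i,(p,fn) in enumerate([(r2.x,0)]):
        big=cv2.resize(im,None,fx=6,fy=6,interpolation=cv2.INTER_CUBIC)
        h=cv2.convexHull(w2px("top",hull(p)).astype(np.float32))
        cv2.polylines(big,[((h+.5)*6).astype(int)],True,(0,255,0),1)
        for u in w2px("top",P(r.x,topq)): cv2.circle(big,tuple(((u+.5)*6).astype(int)),3,(0,255,0),1)
        cv2.imwrite("pics/f1.png",big[190*6:280*6,340*6:430*6])
        cv2.imwrite("pics/f2.png",cv2.resize(big[95*6:250*6,210*6:330*6],None,fx=.64,fy=.64))
E
python3 fit.py
```

```text
[495.04265836  41.72066306  44.        ]
(1, 0) [5.12904e+02 4.33340e+01 8.50000e-02] 0.6983467510247219
(0, 1) [5.14358e+02 4.48060e+01 8.30000e-02] 1.0036771108668434
(1, 1) [5.13427e+02 4.38390e+01 8.50000e-02] 1.249834371779346
[[-0.2 -1.3]
 [-0.1 -1. ]
 [-0.4 -0.5]
 [-0.3 -0.5]
 [-0.4 -0.3]
 [-0.1 -0. ]
 [-1.4  1.6]
 [ 1.5  1.3]
 [-1.4 -0.6]
 [ 0.8 -1.1]
 [-2.4 -1.6]
 [ 0.6 -1.8]
 [ 1.4 -1.2]
 [-1.5 -1.2]
 [ 2.4  1.7]
 [-2.3  0.3]]
[[ 402.2 -241.1   50. ]
 [ 406.4 -270.3   50. ]
 [ 510.1 -232.3   50. ]
 [ 511.3 -247.3   50. ]
 [ 488.1 -225.6   50. ]
 [ 491.1 -255.9   50. ]]
[[ 404.30980137 -255.68819647   50.        ]
 [ 510.69420958 -239.80102594   50.        ]
 [ 489.605241   -240.70944976   50.        ]]
rocket [ 4.55782246e+02 -2.46716793e+02  1.70908473e-01] [ 0.26686149  0.23879755  0.0529845  -0.13902644  0.01318692  0.17502175]
```

Crop c1 confirms the choice: a white tube with orange bands on the rest, nose up at (380,219) and tail at (388,259) in the top view. The fitted poses are plausible:
- **Rocket:** middle (456,-247), yaw 0.17
- **Jig:** (513,44), yaw 0.085

I'll move over the rocket.

Request:
play_rows([
  {"offset": [-0.035,-0.031,0],"twist": 0},
  {"offset": [-0.035,-0.031,0],"twist": 0},
  {"offset": [-0.035,-0.031,0],"twist": 0},
  {"offset": [-0.035,-0.031,0],"twist": 0},
  {"offset": [-0.035,-0.031,0],"twist": 0},
])

```text
time: 0.65
tool_pos: [276.6, 300.5, 404.7]
tcp_rot: [3.141, 0.0, 2.843]
contact_force: [0.7, 0.7, 0.1]
grip_width: 91.9
```

Request:
play_rows([
  {"offset": [-0.035,-0.031,0],"twist": 0},
  {"offset": [-0.035,-0.031,0],"twist": 0},
  {"offset": [-0.035,-0.031,0],"twist": 0},
  {"offset": [-0.035,-0.031,0],"twist": 0},
  {"offset": [-0.035,-0.031,0],"twist": 0},
])

```text
time: 1.15
tool_pos: [398.3, 100.6, 404.8]
tcp_rot: [3.141, 0.0, 2.843]
contact_force: [0.2, 1.2, 0.3]
grip_width: 91.5
```

Request:
play_rows([
  {"offset": [-0.019,-0.039,0],"twist": 0},
  {"offset": [-0.019,-0.039,0],"twist": 0},
  {"offset": [-0.019,-0.039,0],"twist": 0},
  {"offset": [-0.019,-0.039,0],"twist": 0},
  {"offset": [-0.019,-0.039,0],"twist": 0},
])

```text
time: 1.65
tool_pos: [431.0, -113.7, 404.6]
tcp_rot: [3.141, -0.0, 2.842]
contact_force: [1.1, 0.2, 0.1]
grip_width: 92.2
```

Request:
play_rows([
  {"offset": [-0.019,-0.039,0],"twist": 0},
  {"offset": [-0.019,-0.039,0],"twist": 0},
  {"offset": [-0.019,-0.039,0],"twist": 0},
  {"offset": [0,0,0],"twist": -8.5},
  {"offset": [0,0,0],"twist": -8.5},
])

```text
time: 2.15
tool_pos: [451.0, -242.0, 403.9]
tcp_rot: [3.141, -0.001, -3.14]
contact_force: [-0.2, 1.2, -0.2]
grip_width: 91.3
```

Request:
play_rows([
  {"offset": [0,0,0],"twist": -8.5},
  {"offset": [0,0,0],"twist": -1.4},
  {"offset": [0,0,0],"twist": 0},
])

```text
time: 2.45
tool_pos: [451.2, -240.4, 404.5]
tcp_rot: [3.141, -0.0, -2.974]
contact_force: [0.0, 1.2, -0.1]
grip_width: 92.2
```

Run:
```python
from h import *
o=status.get_obs(); im=viewer.capture("wrist"); cv2.imwrite("pics/w1.png",im[:,:,::-1])
np.save("o1.npy",o,allow_pickle=True); print(o["tool_pos"],o["tcp_rot"])
```

```text
[ 451.15308229 -240.39577784  404.53507865] [ 3.14123209e+00 -2.18957662e-04 -2.97361008e+00]
```

View pics/w1.png

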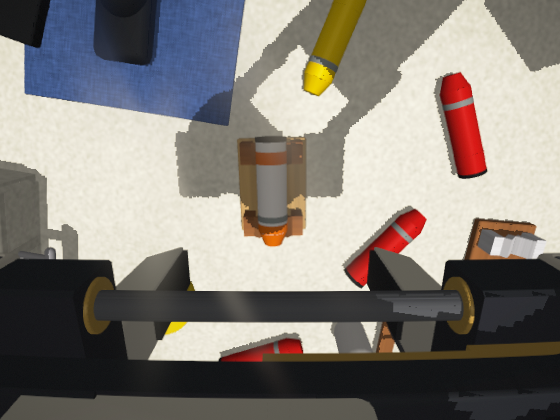

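The wrist view shows the rocket on the rest, tail face at about (271,138) and nose tip at about (273,245), almost vertical in the picture.

Run:
```python
from h import *
im=cv2.imread("pics/w1.png"); crop(im[:,:,::-1],225,125,320,260,5,"pics/w1c.png")
o=np.load("o1.npy",allow_pickle=True).item()
P=px2w("wrist",[(271,139),(273,245.5),(258.5,190),(286,190)],50,o); print(P.round(1))
R,t=pose(o); m=(P[0]+P[1])/2
print(np.linalg.norm(P[0]-P[1]),np.arctan2(*(P[1]-P[0])[[1,0]]),"mid",m, "tool d",R.T@(m-t))
```

```text
[[ 402.8 -256.7   50. ]
 [ 511.6 -236.8   50. ]
 [ 454.8 -260.9   50. ]
 [ 450.2 -233.6   50. ]]
110.64739479651159 0.18110839437815512 mid [ 457.20386151 -246.73066307   50.        ] tool d [ -4.98408434  -7.38519834 354.53135608]
```

View pics/w1c.png

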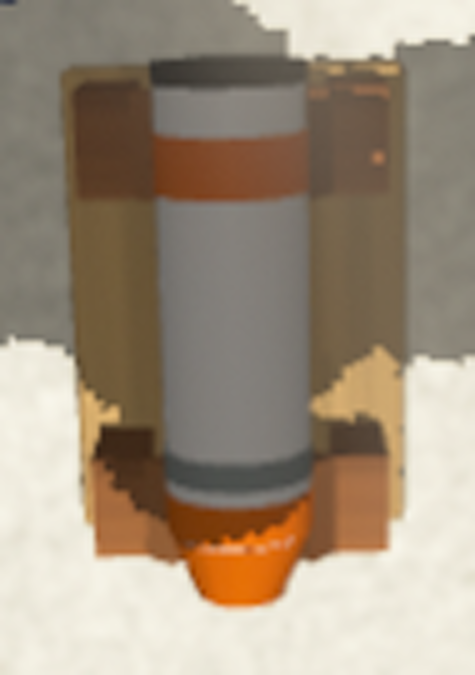

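Both views agree within 1 mm. I'll descend and grip.

Request:
play_rows([
  {"offset": [-0.005,-0.007,0.04],"twist": -0.5},
  {"offset": [0,0,0.045],"twist": 0},
  {"offset": [0,0,0.045],"twist": 0},
  {"offset": [0,0,0.035],"twist": 0},
  {"offset": [0,0,0.02],"twist": 0},
])

```text
time: 3.0
tool_pos: [456.6, -245.8, 216.8]
tcp_rot: [3.138, -0.003, -2.965]
contact_force: [0.0, 0.0, -0.7]
grip_width: 91.6
```

Request:
play_rows([
  {"offset": [0,0,0.01],"twist": 0},
  {"offset": [0,0,0],"twist": 0},
])

```text
time: 3.2
tool_pos: [457.2, -246.3, 208.8]
tcp_rot: [3.14, -0.001, -2.963]
contact_force: [-0.1, -1.5, 0.2]
grip_width: 91.5
```

Request:
play_rows([
  {"offset": [0,0,0],"twist": 0},
  {"offset": [0,0,0],"twist": 0},
  {"offset": [0,0,0],"twist": 0},
  {"offset": [0,0,0],"twist": 0},
  {"offset": [0,0,0],"twist": 0},
], jaw=255)

```text
time: 3.7
tool_pos: [457.4, -246.5, 210.1]
tcp_rot: [-3.141, 0.001, -2.962]
contact_force: [-0.1, -0.5, -0.1]
grip_width: 56.5
```

Request:
play_rows([
  {"offset": [0,0,0],"twist": 0},
  {"offset": [0,0,0],"twist": 0},
  {"offset": [0,0,0],"twist": 0},
])

```text
time: 4.0
tool_pos: [457.3, -246.5, 209.7]
tcp_rot: [3.141, -0.0, -2.962]
contact_force: [-0.6, -0.0, -0.3]
grip_width: 32.6
```

Request:
play_rows([
  {"offset": [0,0,0],"twist": 0},
  {"offset": [0,0,0],"twist": 0},
  {"offset": [0,0,0],"twist": 0},
])

```text
time: 4.3
tool_pos: [457.2, -246.2, 209.6]
tcp_rot: [3.141, -0.0, -2.962]
contact_force: [0.1, 3.6, 1.4]
grip_width: 29.4
```

Request:
play_rows([
  {"offset": [0,0,-0.01],"twist": 0},
  {"offset": [0,0,-0.03],"twist": 0},
  {"offset": [0,0,-0.04],"twist": 0},
  {"offset": [0,0,-0.04],"twist": 0},
  {"offset": [0,0,-0.03],"twist": 0},
])

```text
time: 4.8
tool_pos: [457.2, -246.8, 362.7]
tcp_rot: [-3.139, 0.002, -2.962]
contact_force: [0.4, 0.1, -3.0]
grip_width: 29.5
```

Request:
play_rows([
  {"offset": [-0.015,0.039,0],"twist": 0},
  {"offset": [-0.015,0.039,0],"twist": 0},
  {"offset": [-0.015,0.039,0],"twist": 0},
  {"offset": [-0.015,0.039,0],"twist": 0},
  {"offset": [-0.015,0.039,0],"twist": 0},
])

```text
time: 5.3
tool_pos: [496.2, -39.9, 360.2]
tcp_rot: [-3.141, 0.001, -2.963]
contact_force: [0.5, -0.4, -3.7]
grip_width: 29.2
```

Request:
play_rows([
  {"offset": [-0.015,0.039,0],"twist": 0},
  {"offset": [-0.015,0.039,0],"twist": 0},
  {"offset": [0,0,0.02],"twist": 5.4},
  {"offset": [0,0,0.02],"twist": 0},
  {"offset": [0,0,0],"twist": 0},
])

```text
time: 5.8
tool_pos: [511.0, 41.2, 317.7]
tcp_rot: [3.141, -0.005, -3.055]
contact_force: [-0.1, -0.4, -3.7]
grip_width: 29.6
```

Run:
```python
from h import *
o=status.get_obs(); im=viewer.capture("wrist"); cv2.imwrite("pics/w2.png",im[:,:,::-1])
np.save("o2.npy",o,allow_pickle=True); print(o["tool_pos"],o["tcp_rot"],o["contact_force"])
im=viewer.capture("top"); crop(im,210,95,330,250,4,"pics/t2.png")
```

```text
[511.03084225  41.15390607 317.73851333] [ 3.14115073 -0.00506835 -3.05545521] [-0.06597193 -0.39442278 -3.74742328]
```

View pics/w2.png

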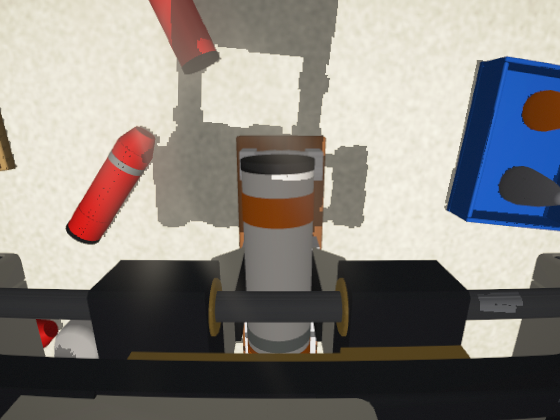

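View pics/t2.png

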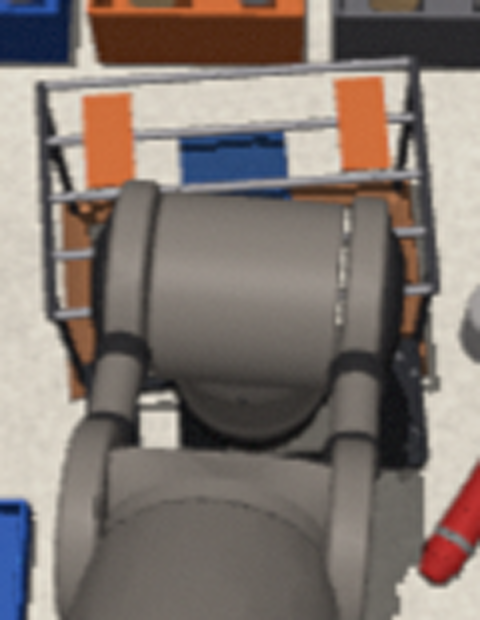

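Run:
```python
from h import *
im=cv2.imread("pics/w2.png"); crop(im[:,:,::-1],220,120,345,270,5,"pics/w2c.png")
o=np.load("o2.npy",allow_pickle=True).item(); R,t=pose(o)
for z,uv in((12,[(237,136),(325,136)]),(12,[(236,220),(326,220)])):
    P=px2w("wrist",uv,z,o); print(P.round(1),((P-t)@R).round(1))
c,s=np.cos(.085),np.sin(.085)
for q in [(-50,32,44),(-50,-32,44),(-28,32,44),(-28,-32,44)]:
    P=np.array([513.2+c*q[0]-s*q[1],43.6+s*q[0]+c*q[1],q[2]]); print(q,w2px("wrist",P,o).round(1))
```

```text
[[456.2   1.3  12. ]
 [449.9  73.7  12. ]] [[ 56.5 -35.1 306. ]
 [ 56.5  37.5 306. ]]
[[528.9   4.3  12. ]
 [522.1  83.5  12. ]] [[-16.2 -38.4 305.6]
 [-16.3  41.1 305.7]]
(-50, 32, 44) [[325.7 153.1]]
(-50, -32, 44) [[239.6 153. ]]
(-28, 32, 44) [[324.7 182.2]]
(-28, -32, 44) [[240.4 182.1]]
```

View pics/w2c.png

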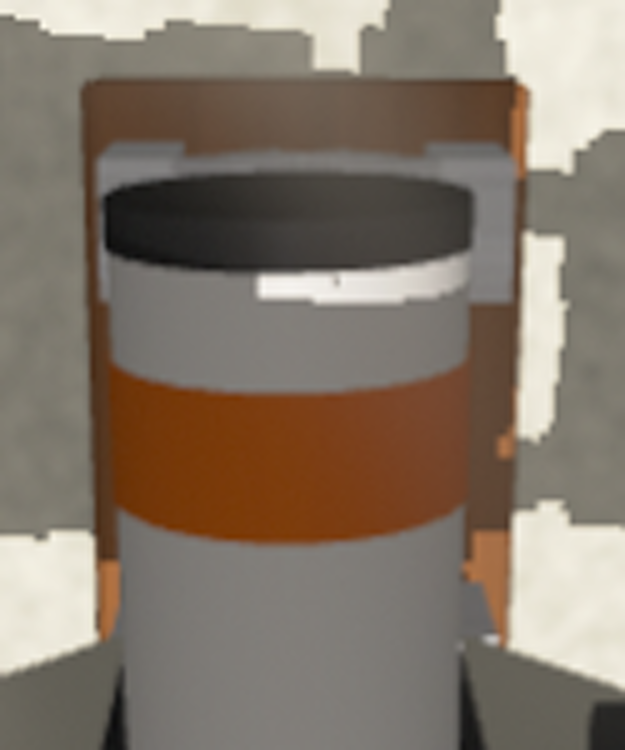

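Relative to the groove (mid column 281.3 at the near piece), the rocket (tail column 277.7) sits about 2.6 mm to the side. I'll correct that and descend.

Request:
play_rows([
  {"offset": [-0.001,0.0026,0.02],"twist": 0},
  {"offset": [0,0,0.025],"twist": 0},
  {"offset": [0,0,0.025],"twist": 0},
  {"offset": [0,0,0.02],"twist": 0},
  {"offset": [0,0,0.01],"twist": 0},
])

```text
time: 6.4
tool_pos: [512.9, 43.0, 219.4]
tcp_rot: [3.142, -0.0, -3.057]
contact_force: [-0.1, -0.1, -3.0]
grip_width: 29.2
```

Request:
play_rows([
  {"offset": [0,0,0.003],"twist": 0},
  {"offset": [0,0,0.001],"twist": 0},
  {"offset": [0,0,0],"twist": 0},
])

```text
time: 6.7
tool_pos: [513.1, 43.4, 216.7]
tcp_rot: [-3.141, 0.002, -3.057]
contact_force: [0.1, -1.0, -2.5]
grip_width: 29.2
```

Run:
```python
from h import *
o=status.get_obs(); im=viewer.capture("wrist"); crop(im,200,100,360,300,4,"pics/w3.png")
print(o["tool_pos"],o["tcp_rot"],o["contact_force"],o["grip_width"])
```

```text
[513.1393633   43.42985951 216.7457532 ] [-3.14137799e+00  1.95383817e-03 -3.05652561e+00] [ 0.09358291 -0.98865299 -2.54151434] 29.176030569086276
```

View pics/w3.png

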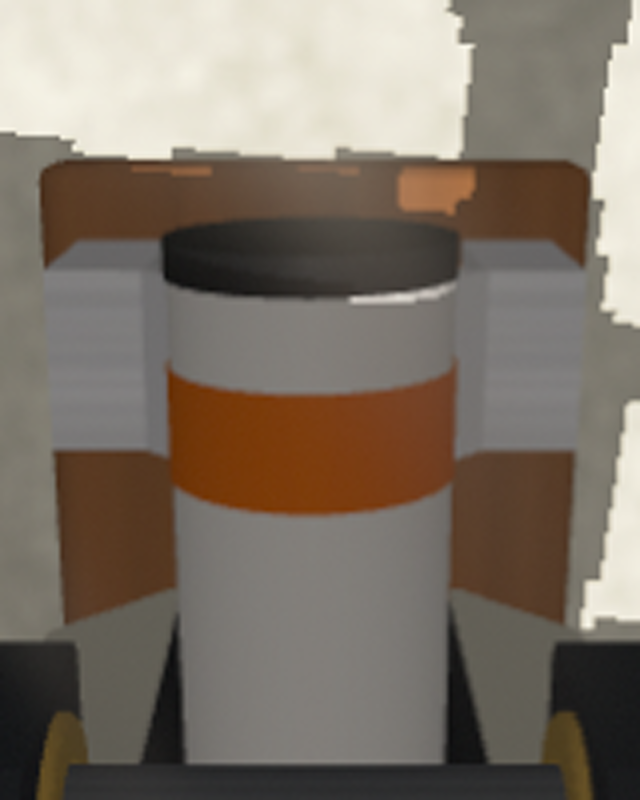

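The rocket (mid column about 310 in the crop) sits centred in the V (about 314), still roughly 7 mm high. I'll lower it.

Request:
play_rows([
  {"offset": [0,0.0005,0.003],"twist": 0},
  {"offset": [0,0,0.002],"twist": 0},
  {"offset": [0,0,0],"twist": 0},
])

```text
time: 7.05
tool_pos: [512.6, 44.0, 210.6]
tcp_rot: [3.142, 0.0, -3.056]
contact_force: [0.6, 0.2, -2.7]
grip_width: 29.2
```

Request:
play_rows([
  {"offset": [0,0,0.001],"twist": 0},
  {"offset": [0,0,0],"twist": 0},
])

```text
time: 7.25
tool_pos: [512.8, 43.8, 210.0]
tcp_rot: [-3.141, 0.001, -3.056]
contact_force: [-0.1, -2.0, -0.0]
grip_width: 29.3
```

Request:
play_rows([
  {"offset": [0,0,0],"twist": 0},
  {"offset": [0,0,0],"twist": 0},
  {"offset": [0,0,0],"twist": 0},
  {"offset": [0,0,0],"twist": 0},
  {"offset": [0,0,0],"twist": 0},
], jaw=100)

```text
time: 7.75
tool_pos: [512.6, 44.1, 209.7]
tcp_rot: [3.141, 0.0, -3.056]
contact_force: [-0.0, 0.2, 0.3]
grip_width: 55.6
```

Request:
play_rows([
  {"offset": [0,0,-0.01],"twist": 0},
  {"offset": [0,0,-0.03],"twist": 0},
  {"offset": [0,0,-0.04],"twist": 0},
  {"offset": [0,0,-0.04],"twist": 0},
  {"offset": [0,0,-0.04],"twist": 0},
])

```text
time: 8.25
tool_pos: [512.2, 44.1, 372.1]
tcp_rot: [3.142, 0.001, -3.056]
contact_force: [0.7, 0.6, -0.2]
grip_width: 55.7
```

Run:
```python
from h import *
o=status.get_obs(); im=viewer.capture("wrist"); cv2.imwrite("pics/w4.png",im[:,:,::-1])
np.save("o4.npy",o,allow_pickle=True)
print(o["tool_pos"],o["tcp_rot"],o["joint_positions"],o["contact_force"],o["grip_width"])
```

```text
[512.22206607  44.06523609 372.10531516] [ 3.14153838e+00  5.67444459e-04 -3.05636994e+00] [-6.33792589e-02  3.51251074e-01  1.60558720e+00  1.48656492e-04
  1.18420123e+00 -1.71945433e+00] [ 0.6896823   0.64743605 -0.2156499 ] 55.68631615712732
```

View pics/w4.png

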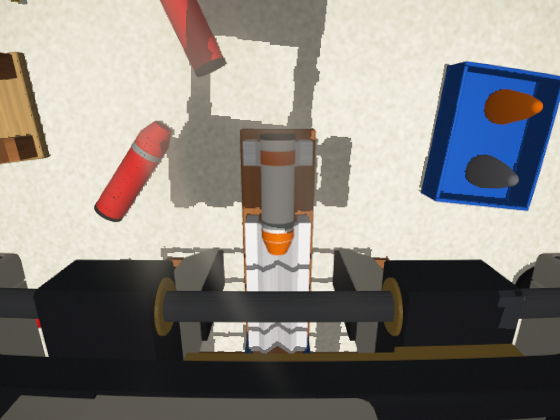

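The wrist view shows the rocket lying straight in the groove, tail at (278,140) and nose at (277,245), gripper clear.

The moves only shift and twist about tool z, so I can't command a lean directly. Reaching past the arm's limit high above everything may tilt the tool outward, which is the lean I need. I'll try that in free space.

Request:
play_rows([
  {"offset": [0,0,-0.045],"twist": 0},
  {"offset": [0,0,-0.045],"twist": 0},
  {"offset": [-0.045,0,0],"twist": 0},
  {"offset": [-0.045,0,0],"twist": 0},
  {"offset": [-0.045,0,0],"twist": 0},
], jaw=255)

```text
time: 8.8
tool_pos: [648.0, 55.7, 461.4]
tcp_rot: [-3.141, 0.002, -3.056]
contact_force: [0.9, -0.3, 0.5]
grip_width: 20.5
```

Request:
play_rows([
  {"offset": [-0.045,0,0],"twist": 0},
  {"offset": [-0.045,0,0],"twist": 0},
  {"offset": [-0.03,0,0],"twist": 0},
  {"offset": [-0.02,0,0],"twist": 0},
  {"offset": [-0.02,0,0],"twist": 0},
])

```text
time: 9.3
tool_pos: [802.8, 68.8, 458.7]
tcp_rot: [3.141, 0.002, -3.056]
contact_force: [1.0, 0.0, 0.8]
grip_width: 0.4
```

Run:
```python
from h import *
o=status.get_obs();print(o["tool_pos"],o["tcp_rot"],o["joint_positions"],o["contact_force"])
```

```text
[802.79525757  68.84005944 458.69229288] [ 3.14148254e+00  2.44869822e-03 -3.05635334e+00] [-9.48055605e-03  1.05937688e+00  4.78848159e-02  3.81002838e-04
  2.03190363e+00 -1.66534640e+00] [0.98865389 0.02203167 0.75675718]
```

Request:
play_rows([
  {"offset": [-0.02,0,0],"twist": 0},
  {"offset": [-0.02,0,0],"twist": 0},
  {"offset": [-0.02,0,0],"twist": 0},
])

```text
time: 9.6
tool_pos: [815.9, 69.9, 442.9]
tcp_rot: [-3.141, 0.042, -3.056]
contact_force: [0.5, 0.3, 0.4]
grip_width: 0.3
```

Run:
```python
from h import *
o=status.get_obs();print(o["tool_pos"],o["tcp_rot"],o["joint_positions"],o["contact_force"])
```

```text
[815.89182047  69.89878205 442.94288065] [-3.14129914  0.04178325 -3.05637837] [-0.0085931   1.08382056  0.03730587  0.0039443   1.97883617 -1.66295707] [0.50979251 0.3321842  0.37416203]
```

Request:
play_rows([
  {"offset": [0.02,0,0],"twist": 0},
  {"offset": [0.02,0,0],"twist": 0},
  {"offset": [0,0,0],"twist": 0},
])

```text
time: 9.9
tool_pos: [779.1, 67.0, 441.1]
tcp_rot: [3.141, 0.032, -3.056]
contact_force: [0.1, 0.5, -0.3]
grip_width: 0.0
```

Run:
```python
from h import *
o=status.get_obs();print(o["tool_pos"],o["tcp_rot"],o["joint_positions"],pose(o)[0][:,2])
```

```text
[779.11901769  66.9611511  441.07570739] [ 3.14107838  0.03246423 -3.05627044] [-0.01278579  0.88979558  0.45565675  0.00376104  1.76388111 -1.66813145] [ 0.03229663  0.00327848 -0.99947295]
```

The lean persists (0.03 rad, tip outward) after coming back in, so it can be built up step by step. I'll continue.

Request:
play_rows([
  {"offset": [-0.03,0,-0.02],"twist": 0},
  {"offset": [-0.045,0,-0.01],"twist": 0},
  {"offset": [-0.045,0,-0.01],"twist": 0},
  {"offset": [-0.045,0,-0.01],"twist": 0},
])

```text
time: 10.3
tool_pos: [825.6, 70.1, 447.2]
tcp_rot: [3.142, 0.121, -3.057]
contact_force: [2.5, 0.3, 1.7]
grip_width: 0.6
```

Run:
```python
from h import *
o=status.get_obs();print(o["tool_pos"],o["tcp_rot"],o["joint_positions"],pose(o)[0][:,2])
```

```text
[825.60273734  70.12964844 447.17318337] [ 3.1415131   0.12149766 -3.05653901] [-0.00955497  1.08027606  0.03605251  0.01220108  1.90428891 -1.66071756] [ 0.12075408  0.01037526 -0.99262823]
```

Request:
play_rows([
  {"offset": [-0.048,0,-0.01],"twist": 0},
  {"offset": [-0.048,0,-0.01],"twist": 0},
  {"offset": [-0.048,0,-0.01],"twist": 0},
  {"offset": [-0.048,0,-0.01],"twist": 0},
  {"offset": [-0.048,0,-0.01],"twist": 0},
])

```text
time: 10.8
tool_pos: [845.8, 72.0, 456.4]
tcp_rot: [-3.141, 0.285, -3.056]
contact_force: [-0.0, 0.5, 0.9]
grip_width: 0.6
```

Run:
```python
from h import *
o=status.get_obs();print(o["tool_pos"],o["tcp_rot"],o["joint_positions"],pose(o)[0][:,2])
```

```text
[845.83290132  72.01715015 456.38975012] [-3.14145064  0.28491129 -3.05641994] [-0.00956573  1.07454913  0.03610594  0.0268671   1.74716107 -1.65702168] [ 0.28006551  0.02376926 -0.95968658]
```

Request:
play_rows([
  {"offset": [-0.048,0,-0.01],"twist": 0},
  {"offset": [-0.048,0,-0.01],"twist": 0},
  {"offset": [-0.048,0,-0.01],"twist": 0},
  {"offset": [-0.048,0,-0.01],"twist": 0},
  {"offset": [-0.048,0,-0.01],"twist": 0},
])

```text
time: 11.3
tool_pos: [854.2, 72.7, 491.0]
tcp_rot: [-3.142, 0.446, -3.056]
contact_force: [0.4, 0.9, 0.3]
grip_width: 1.0
```

Request:
play_rows([
  {"offset": [-0.048,0,-0.01],"twist": 0},
  {"offset": [-0.048,0,-0.01],"twist": 0},
  {"offset": [-0.048,0,-0.01],"twist": 0},
  {"offset": [-0.048,0,-0.01],"twist": 0},
])

```text
time: 11.7
tool_pos: [851.1, 72.5, 535.4]
tcp_rot: [-3.142, 0.573, -3.056]
contact_force: [-0.7, 0.7, -0.9]
grip_width: 0.5
```

Run:
```python
from h import *
o=status.get_obs();print(o["tool_pos"],o["tcp_rot"],o["joint_positions"],pose(o)[0][:,2])
```

```text
[851.10388199  72.46763503 535.38351762] [-3.14151387  0.57317567 -3.05642461] [-0.01339893  0.99568293  0.03637976  0.05334116  1.53860829 -1.65540742] [ 0.54034399  0.04605257 -0.84018304]
```

```bash
cat > kin.py <<'E'
import numpy as np
from scipy.optimize import least_squares
D=[([1.126,.34275,1.52499,1.27538],[154.46,501.64,404.04]),
([-.06338,.35125,1.60559,1.1842],[512.22,44.07,372.1]),
([-.00948,1.05938,.04788,2.0319],[802.8,68.84,458.69]),
([-.00859,1.08382,.03731,1.97884],[815.89,69.9,442.94]),
([-.01279,.8898,.45566,1.76388],[779.12,66.96,441.08]),
([-.00955,1.08028,.03605,1.90429],[825.6,70.13,447.17]),
([-.00957,1.07455,.03611,1.74716],[845.83,72.02,456.39]),
([-.0134,.99568,.03638,1.53861],[851.1,72.47,535.38])]
def fk(p,q):
    r0,z0,L2,A,B,d,lat=p; q1,a,b,c=q; s=a+b; S=a+b+c
    r=r0+L2*np.sin(a)+A*np.sin(s)+B*np.cos(s)+d*np.sin(S)
    z=z0+L2*np.cos(a)+A*np.cos(s)-B*np.sin(s)+d*np.cos(S)
    return np.array([r*np.cos(q1)-lat*np.sin(q1),r*np.sin(q1)+lat*np.cos(q1),z])
f=least_squares(lambda p:np.concatenate([fk(p,q)-t for q,t in D]),[0,300,350,350,0,100,76]); P=f.x
if __name__=="__main__":
    print(P.round(1),np.abs(f.fun).max())
    for th in (.55,.6,.65,.7):
      for jx in (-75,10,110):
        tip=np.array([512.5+jx*.9964,43+jx*.085,55.])
        tcp=tip-178*np.array([np.sin(th)*.9964,np.sin(th)*.085,-np.cos(th)])
        g=least_squares(lambda q:np.r_[(fk(P,q)-tcp)/100,q.sum()-q[0]-(np.pi-th)],[0,.5,1.6,.6])
        print(th,jx,tcp.round(0),g.x.round(3),g.cost)
E
python3 kin.py
```

```text
[ -0.8 222.1 506.8 380.   46.1 140.1  78.1] 5.730319810713908
0.55 -75 [345.  29. 207.] [-0.145  0.351  2.431 -0.19 ] 1.0157845069991431e-26
0.55 10 [430.  36. 207.] [-0.099  0.431  2.216 -0.055] 5.2759017341181266e-31
0.55 110 [529.  44. 207.] [-0.064  0.539  1.954  0.098] 2.4123929605298343e-22
0.6 -75 [338.  28. 202.] [-0.15   0.371  2.473 -0.302] 3.4072321341719626e-24
0.6 10 [422.  35. 202.] [-0.102  0.441  2.256 -0.155] 3.837650531719178e-30
0.6 110 [522.  44. 202.] [-0.066  0.542  1.995  0.005] 9.389824337663522e-21
0.65 -75 [330.  27. 197.] [-0.155  0.4    2.514 -0.423] 1.6502238245828703e-21
0.65 10 [415.  35. 197.] [-0.105  0.456  2.295 -0.259] 1.1036479608404043e-29
0.65 110 [515.  43. 197.] [-0.068  0.548  2.034 -0.09 ] 3.0468220095068745e-19
0.7 -75 [324.  27. 191.] [-0.16   0.438  2.555 -0.552] 1.0194836498571502e-18
0.7 10 [408.  34. 191.] [-0.109  0.476  2.333 -0.368] 7.988192328530322e-27
0.7 110 [508.  43. 191.] [-0.07   0.557  2.072 -0.188] 2.2466758580694416e-31
```

```bash
cat >> kin.py <<'E'
def thmax(xc,zc,q5=.30,J=(512.5,43.3,.085)):
    c,s=np.cos(J[2]),np.sin(J[2])
    def tcp(th):
        x=xc-9.5*np.cos(th)-178*np.sin(th); z=zc-9.5*np.sin(th)+178*np.cos(th)
        return np.array([J[0]+c*x,J[1]+s*x,z])
    g=least_squares(lambda v:np.r_[(fk(P,[v[0],v[1],v[2],q5])-tcp(np.pi-v[1]-v[2]-q5))/100],[0,.5,1.7])
    return np.pi-g.x[1]-g.x[2]-q5,tcp(np.pi-g.x[1]-g.x[2]-q5),g.x
if __name__=="__main__":
    print(f.fun.reshape(-1,3).round(1))
    for xc in(-60,-20,20,60,88,100,110):
        for zc in (54,60):
            t,p,q=thmax(xc,zc); print(xc,zc,round(t,3),p.round(0),q.round(2),"margin",(80-xc)*np.cos(t)+(187-zc)*np.sin(t)-28)
E
python3 kin.py | tail -22
```

```text
[[-1.6  0.7  0. ]
 [ 0.1  1.7 -0. ]
 [-0.   1.7  0. ]
 [-0.   1.2  0. ]
 [ 0.1  1.2  0. ]
 [-0.   0.1  0. ]
 [-0.  -2.  -0. ]
 [-0.1 -5.7 -0.1]]
-60 54 0.289 [393.  33. 222.] [-0.12  0.35  2.2 ] margin 144.09212536335173
-60 60 0.301 [391.  33. 227.] [-0.12  0.34  2.2 ] margin 143.33803491623695
-20 54 0.319 [428.  36. 220.] [-0.1   0.4   2.13] margin 108.6557062654706
-20 60 0.33 [426.  36. 225.] [-0.1   0.38  2.13] margin 107.72815783010665
20 54 0.35 [463.  39. 218.] [-0.08  0.44  2.05] margin 73.96278446601414
20 60 0.36 [461.  39. 223.] [-0.09  0.43  2.05] margin 72.87747263644141
60 54 0.382 [497.  42. 216.] [-0.07  0.49  1.97] margin 40.1448300156638
60 60 0.391 [496.  42. 221.] [-0.07  0.48  1.97] margin 38.914158283443044
88 54 0.405 [522.  44. 214.] [-0.07  0.52  1.92] margin 17.071255955376756
88 60 0.414 [520.  44. 219.] [-0.07  0.51  1.92] margin 15.744769626107598
100 54 0.415 [532.  45. 213.] [-0.06  0.53  1.89] margin 7.349489945738043
100 60 0.424 [531.  45. 218.] [-0.06  0.52  1.9 ] margin 5.9832040565431654
110 54 0.424 [541.  46. 212.] [-0.06  0.55  1.87] margin -0.6706360171035435
110 60 0.432 [539.  46. 218.] [-0.06  0.53  1.88] margin -2.0695695514028074
```

```bash
cat > ik.py <<'E'
import numpy as np
from scipy.optimize import least_squares
from scipy.spatial.transform import Rotation as Ro
from kin import P
r0,z0,L2,A,B,d,lat=P
LO=np.array([-2.53,-.77,.04,-1,.28,-3.11]);HI=np.array([2.53,2.02,2.7,4.14,2.66,3.11])
def fk(q):
    # plane coords: X outward, Y lateral, Z up ; forearm dir at s=q2+q3 from vertical
    s=q[1]+q[2]
    pos=np.array([r0+L2*np.sin(q[1])+A*np.sin(s)+B*np.cos(s),lat,z0+L2*np.cos(q[1])+A*np.cos(s)-B*np.sin(s)])
    R1=Ro.from_euler('z',q[0])
    # Ry(s): z->forearm ; roll q4 about it; Ry(q5); then tool yaw q6
    R=R1*Ro.from_euler('y',s)*Ro.from_euler('z',q[3])*Ro.from_euler('y',q[4])*Ro.from_euler('z',q[5])
    p=R1.apply(pos)+d*R.apply([0,0,1])
    return p,R
from plant import status
o=status.get_obs(); q=o["joint_positions"]; p,R=fk(q)
Rm=Ro.from_euler('xyz',o["tcp_rot"])
OFF=(R.inv()*Rm).as_rotvec()
def FK(q):
    p,R=fk(q); return p,R*Ro.from_rotvec(OFF)
def IK(p,R,q0,clip=True):
    g=lambda q:np.r_[(FK(q)[0]-p)/100,3*(FK(q)[1].inv()*R).as_rotvec()]
    r=least_squares(g,np.clip(q0,LO+1e-6,HI-1e-6) if clip else q0,bounds=(LO,HI) if clip else (-np.inf,np.inf))
    return r.x,np.sqrt(2*r.cost)
def Rt(th,az=.085,flip=False):
    # tool z=(sin th cos az.., -cos th); unflipped: tool x backwards-down
    M=Ro.from_euler('z',az)*Ro.from_euler('y',-th)*Ro.from_euler('xyz',[np.pi,0,0])
    # at th=0 tool x = +az (forward)  -> that is the flipped(camera forward)
    return M if flip else M*Ro.from_euler('z',np.pi)
def tipC(xc,zc,th,yj=0,J=(512.5,43.3,.085)):
    c,s=np.cos(J[2]),np.sin(J[2])
    x=xc-9.5*np.cos(th)-178*np.sin(th); z=zc-9.5*np.sin(th)+178*np.cos(th)
    return np.array([J[0]+c*x-s*yj,J[1]+s*x+c*yj,z])
if __name__=="__main__":
    print(OFF,p,o["tool_pos"],FK(q)[1].as_euler('xyz'),Rt(.573).as_euler('xyz'))
    for th in(.65,.7,.75,.8,.85,.9):
        for xc in(-60,0,50,110):
            x,e=IK(tipC(xc,56,th),Rt(th,flip=True),[-.1,.5,2.2,np.pi,.4,-1.65]); print(th,xc,x.round(2),round(e,4))
E
python3 ik.py
```

```text
[ 0.00000000e+00 -3.85358667e-16  1.57079633e+00] [851.04352169  74.20656767 535.46737264] [851.10388199  72.46763503 535.38351762] [-3.14151387  0.57317567 -3.05642461] [ 3.14159265  0.573      -3.05659265]
0.65 -60 [-0.23  0.42  2.51  2.7   0.45 -1.42] 0.0
0.65 0 [-0.17  0.46  2.35  2.66  0.33 -1.31] 0.0
0.65 50 [-0.14  0.5   2.23  2.61  0.28 -1.23] 0.0581
0.65 110 [-0.12  0.57  2.1   2.53  0.28 -1.14] 0.2355
0.7 -60 [-0.25  0.46  2.55  2.75  0.58 -1.49] 0.0
0.7 0 [-0.18  0.48  2.39  2.74  0.44 -1.41] 0.0
0.7 50 [-0.14  0.51  2.26  2.7   0.34 -1.33] 0.0
0.7 110 [-0.11  0.57  2.11  2.63  0.28 -1.23] 0.0702
0.75 -60 [-0.26  0.51  2.59  2.78  0.71 -1.55] 0.0
0.75 0 [-0.19  0.51  2.42  2.78  0.56 -1.47] 0.0
0.75 50 [-0.15  0.54  2.29  2.77  0.45 -1.41] 0.0
0.75 110 [-0.11  0.58  2.13  2.72  0.34 -1.32] 0.0
0.8 -60 [-0.28  0.58  2.63  2.8   0.86 -1.6 ] 0.0
0.8 0 [-0.2   0.55  2.46  2.81  0.68 -1.51] 0.0
0.8 50 [-0.16  0.56  2.33  2.81  0.56 -1.46] 0.0
0.8 110 [-0.12  0.6   2.17  2.79  0.44 -1.39] 0.0
0.85 -60 [-0.3   0.65  2.67  2.8   1.02 -1.65] 0.0
0.85 0 [-0.21  0.6   2.49  2.83  0.8  -1.55] 0.0
0.85 50 [-0.16  0.6   2.36  2.84  0.67 -1.5 ] 0.0
0.85 110 [-0.12  0.62  2.2   2.83  0.54 -1.44] 0.0
0.9 -60 [-0.32  0.74  2.7   2.8   1.18 -1.7 ] 0.0169
0.9 0 [-0.22  0.65  2.53  2.84  0.94 -1.58] 0.0
0.9 50 [-0.17  0.64  2.39  2.86  0.79 -1.53] 0.0
0.9 110 [-0.13  0.65  2.23  2.86  0.64 -1.48] 0.0
```

The clean kinematic model matches the robot (under 2 mm). In the present wrist branch a lean over about 0.42 rad is blocked by joint 5 (minimum 0.28), so I need the flipped branch. That is reachable with plain shifts of a fixed tilted pose, passing to the robot's right. I'll plan that path.

```bash
cat > path.py <<'E'
from ik import *
import itertools
def run(q,p,R,wps,step=25,verbose=False):
    out=[];p=np.array(p,float)
    for w in wps:
        w=np.array(w,float); n=int(np.ceil(np.linalg.norm(w-p)/step))
        for k in range(1,n+1):
            x,e=IK(p+(w-p)*k/n,R,q); 
            if e>1e-3: return None,out
            if np.abs(x-q).max()>.9: return None,out
            out.append(x); q=x
        if verbose: print(w.round(0),x.round(2))
        p=w
    return q,np.array(out)
if __name__=="__main__":
    th=.8; R=Rt(th,flip=True); p0=np.array([780,70,500.]); q0,e=IK(p0,R,[0,.9,.4,.05,1.3,1.49]); print(q0.round(2),e)
    best=[]
    for y,x1,x2,z in itertools.product((-250,-300,-350,-400),(500,600,700),(250,300,350,400),(350,420,500)):
        q,out=run(q0,p0,R,[(x1,y,z),(x2,y,z),(tipC(-75,130,th))],step=40)
        if q is None: continue
        best.append((out[:,4].min(),np.abs(np.diff(out,axis=0)).max(),y,x1,x2,z,q.round(2)))
    best.sort(key=lambda b:-b[0])
    for b in best[:12]: print(b)
E
time python3 path.py
```

```text
[-0.02  0.63  0.91  0.11  0.81  1.42] 2.369874213648372e-10
(np.float64(0.49535656041783355), np.float64(0.31854763621509496), -400, 500, 250, 350, array([-0.31,  0.21,  2.59,  2.52,  0.5 , -1.29]))
(np.float64(0.4953565604174543), np.float64(0.31854763621500837), -400, 700, 250, 350, array([-0.31,  0.21,  2.59,  2.52,  0.5 , -1.29]))
(np.float64(0.4953565604174395), np.float64(0.3185476362134385), -400, 600, 250, 350, array([-0.31,  0.21,  2.59,  2.52,  0.5 , -1.29]))
(np.float64(0.49535656018803415), np.float64(0.3517955079421884), -300, 600, 250, 350, array([-0.31,  0.21,  2.59,  2.52,  0.5 , -1.29]))
(np.float64(0.49535656018802604), np.float64(0.35179550794199876), -300, 500, 250, 350, array([-0.31,  0.21,  2.59,  2.52,  0.5 , -1.29]))
(np.float64(0.4953565601876428), np.float64(0.35179550794177983), -300, 700, 250, 350, array([-0.31,  0.21,  2.59,  2.52,  0.5 , -1.29]))
(np.float64(0.4953565601629979), np.float64(0.304352289067932), -400, 600, 350, 350, array([-0.31,  0.21,  2.59,  2.52,  0.5 , -1.29]))
(np.float64(0.495356560162326), np.float64(0.3043522890691279), -400, 500, 350, 350, array([-0.31,  0.21,  2.59,  2.52,  0.5 , -1.29]))
(np.float64(0.4953565601619078), np.float64(0.304352289069433), -400, 700, 350, 350, array([-0.31,  0.21,  2.59,  2.52,  0.5 , -1.29]))
(np.float64(0.49535656012010837), np.float64(0.34914953749219224), -350, 600, 250, 350, array([-0.31,  0.21,  2.59,  2.52,  0.5 , -1.29]))
(np.float64(0.49535656011929735), np.float64(0.34914953749214694), -350, 500, 250, 350, array([-0.31,  0.21,  2.59,  2.52,  0.5 , -1.29]))
(np.float64(0.4953565601192745), np.float64(0.34914953749187916), -350, 700, 250, 350, array([-0.31,  0.21,  2.59,  2.52,  0.5 , -1.29]))
real	2m3.322s
user	1m49.070s
sys	0m0.280s
```

Request:
play_rows([
  {"offset": [-0.048,0,-0.01],"twist": 0},
  {"offset": [-0.048,0,-0.01],"twist": 0},
  {"offset": [-0.048,0,-0.01],"twist": 0},
  {"offset": [-0.048,0,-0.01],"twist": 0},
  {"offset": [-0.048,0,-0.01],"twist": 0},
])

```text
time: 12.2
tool_pos: [834.4, 71.1, 604.8]
tcp_rot: [-3.142, 0.728, -3.056]
contact_force: [-1.0, 0.6, 1.0]
grip_width: 0.2
```

Request:
play_rows([
  {"offset": [-0.048,0,-0.01],"twist": 0},
  {"offset": [-0.048,0,-0.01],"twist": 0},
])

```text
time: 12.4
tool_pos: [823.7, 70.2, 635.7]
tcp_rot: [-3.142, 0.788, -3.056]
contact_force: [-0.1, -0.4, -0.6]
grip_width: 0.5
```

Run:
```python
from h import *
o=status.get_obs();print(o["tool_pos"],o["tcp_rot"],o["joint_positions"],pose(o)[0][:,2])
```

```text
[823.66204897  70.19956843 635.69191092] [-3.14152665  0.78843955 -3.05640978] [-0.0202269   0.88683744  0.03704152  0.07534893  1.43244082 -1.65565454] [ 0.70668804  0.0602775  -0.70495293]
```

Request:
play_rows([
  {"offset": [0.045,0,0],"twist": 0},
  {"offset": [0.045,0,0],"twist": 0},
  {"offset": [0,0,0],"twist": 8.5},
  {"offset": [0,0,0],"twist": 8.5},
  {"offset": [0,0,0],"twist": 8.5},
])

```text
time: 12.9
tool_pos: [799.3, 67.4, 607.6]
tcp_rot: [2.728, 0.691, 2.626]
contact_force: [-0.2, -0.1, 1.1]
grip_width: 0.2
```

Request:
play_rows([
  {"offset": [0,0,0],"twist": 8.5},
  {"offset": [0,0,0],"twist": 8.5},
  {"offset": [0,0,0],"twist": 8.5},
  {"offset": [0,0,0],"twist": 8.5},
  {"offset": [0,0,0],"twist": 8.5},
])

```text
time: 13.4
tool_pos: [799.8, 67.3, 607.3]
tcp_rot: [2.39, 0.264, 1.931]
contact_force: [0.5, -0.2, -0.1]
grip_width: 0.2
```

Request:
play_rows([
  {"offset": [0,0,0],"twist": 8.5},
  {"offset": [0,0,0],"twist": 8.5},
  {"offset": [0,0,0],"twist": 8.5},
  {"offset": [0,0,0],"twist": 8.5},
  {"offset": [0,0,0],"twist": 8.5},
])

```text
time: 13.9
tool_pos: [799.7, 67.4, 607.3]
tcp_rot: [2.388, -0.255, 1.395]
contact_force: [-0.1, 0.0, 0.2]
grip_width: 0.2
```

Request:
play_rows([
  {"offset": [0,0,0],"twist": 8.5},
  {"offset": [0,0,0],"twist": 8.5},
  {"offset": [0,0,0],"twist": 8.5},
  {"offset": [0,0,0],"twist": 8.5},
  {"offset": [0,0,0],"twist": 8.5},
])

```text
time: 14.4
tool_pos: [799.7, 67.4, 607.3]
tcp_rot: [2.719, -0.686, 0.705]
contact_force: [0.4, -0.0, 0.2]
grip_width: -0.1
```

Request:
play_rows([
  {"offset": [0,0,0],"twist": 8.5},
  {"offset": [0,0,0],"twist": 8.5},
  {"offset": [0,0,0],"twist": 1.5},
  {"offset": [0,0,0],"twist": 0},
])

```text
time: 14.8
tool_pos: [799.9, 67.4, 606.9]
tcp_rot: [2.993, -0.776, 0.299]
contact_force: [-0.1, -0.1, -0.4]
grip_width: 0.5
```

Run:
```python
from h import *
o=status.get_obs();print(o["tool_pos"],o["tcp_rot"],o["joint_positions"],pose(o)[0].round(4))
```

```text
[799.87538913  67.3823466  606.9371382 ] [ 2.99259338 -0.77568226  0.2987374 ] [-0.02526549  0.71000491  0.47689699  0.08661063  1.17230873  1.30707458] [[ 0.6823  0.1917  0.7055]
 [ 0.2101 -0.9757  0.0619]
 [ 0.7002  0.106  -0.706 ]]
```

Request:
play_rows([
  {"offset": [0,0,0],"twist": 8.5},
  {"offset": [0,0,0],"twist": 0},
])

```text
time: 15.0
tool_pos: [800.0, 67.4, 606.6]
tcp_rot: [3.141, -0.786, 0.088]
contact_force: [0.3, -0.5, -0.4]
grip_width: 0.3
```

```bash
cat > leg.py <<'E'
from h import *
import sys
o=status.get_obs(); R,t=pose(o); print(t.round(1),o["joint_positions"].round(3)); print(R.round(4))
az=np.arctan2(R[1,2],R[0,2]); th=np.arctan2(np.hypot(R[0,2],R[1,2]),-R[2,2]); print("th",th,"az",az,"yz",R[2,1]/np.sin(th))
w=t
for a in sys.argv[1:]:
    v=np.array(eval(a),float); dd=R.T@(v-w); print(a,"tool",dd.round(1),"len",np.linalg.norm(dd).round(1)); w=v
E
python3 leg.py 600,-300,350 350,-300,350
```

```text
[800.   67.4 606.6] [-0.025  0.71   0.477  0.087  1.172  1.457]
[[ 7.037e-01  8.770e-02  7.051e-01]
 [ 6.220e-02 -9.961e-01  6.180e-02]
 [ 7.078e-01  3.000e-04 -7.064e-01]]
th 0.7863693642193732 az 0.08747756975343667 yz 0.000436685657043064
600,-300,350 tool [-345.2  348.3   17.5] len 490.7
350,-300,350 tool [-175.9  -21.9 -176.3] len 250.0
```

Run:
```python
from path import *
from h import pose
o=status.get_obs(); Rm,p=pose(o); q=o["joint_positions"]; R=Ro.from_matrix(Rm)
q,out=run(q,p,R,[(600,-300,350),(350,-300,350),tipC(-75,130,.79)],step=40,verbose=True)
print(tipC(-75,130,.79),len(out)); print(out.round(2))
```

```text
[ 600. -300.  350.] [-0.69  0.54  1.48  0.87  0.7   0.23]
[ 350. -300.  350.] [-1.09  0.23  1.99  1.02  0.87 -0.28]
[305.  26. 249.] [-0.3   0.2   2.58  2.5   0.47 -1.26]
[305.12200194  25.63029511 248.5361101 ] 29
[[-0.07  0.64  0.65  0.13  1.07  1.4 ]
 [-0.11  0.6   0.79  0.17  0.99  1.33]
 [-0.16  0.56  0.9   0.22  0.92  1.26]
 [-0.21  0.53  1.    0.27  0.86  1.18]
 [-0.26  0.51  1.09  0.33  0.81  1.09]
 [-0.31  0.49  1.17  0.4   0.77  0.99]
 [-0.36  0.49  1.24  0.47  0.74  0.89]
 [-0.41  0.48  1.3   0.54  0.72  0.78]
 [-0.47  0.48  1.35  0.61  0.7   0.66]
 [-0.52  0.49  1.39  0.69  0.69  0.55]
 [-0.58  0.5   1.43  0.75  0.69  0.44]
 [-0.63  0.52  1.46  0.82  0.69  0.33]
 [-0.69  0.54  1.48  0.87  0.7   0.23]
 [-0.73  0.49  1.57  0.92  0.71  0.15]
 [-0.77  0.45  1.65  0.95  0.72  0.07]
 [-0.82  0.4   1.73  0.99  0.73 -0.01]
 [-0.88  0.35  1.8   1.01  0.76 -0.08]
 [-0.94  0.31  1.87  1.02  0.79 -0.15]
 [-1.01  0.27  1.93  1.03  0.83 -0.22]
 [-1.09  0.23  1.99  1.02  0.87 -0.28]
 [-1.05  0.2   2.08  1.08  0.82 -0.32]
 [-1.01  0.17  2.16  1.14  0.77 -0.38]
 [-0.96  0.15  2.24  1.22  0.71 -0.43]
 [-0.9   0.13  2.32  1.32  0.65 -0.5 ]
 [-0.82  0.12  2.39  1.45  0.6  -0.58]
 [-0.72  0.12  2.45  1.62  0.54 -0.7 ]
 [-0.61  0.13  2.5   1.85  0.49 -0.85]
 [-0.47  0.16  2.55  2.15  0.46 -1.05]
 [-0.3   0.2   2.58  2.5   0.47 -1.26]]
```

Request:
play_rows([
  {"offset": [-0.031,0.032,0.0016],"twist": 0},
  {"offset": [-0.031,0.032,0.0016],"twist": 0},
  {"offset": [-0.031,0.032,0.0016],"twist": 0},
  {"offset": [-0.031,0.032,0.0016],"twist": 0},
  {"offset": [-0.031,0.032,0.0016],"twist": 0},
])

```text
time: 15.5
tool_pos: [709.3, -102.0, 490.5]
tcp_rot: [3.135, -0.787, 0.095]
contact_force: [0.5, -0.8, 0.3]
grip_width: 0.2
```

Request:
play_rows([
  {"offset": [-0.031,0.032,0.0016],"twist": 0},
  {"offset": [-0.031,0.032,0.0016],"twist": 0},
  {"offset": [-0.031,0.032,0.0016],"twist": 0},
  {"offset": [-0.031,0.032,0.0016],"twist": 0},
  {"offset": [-0.031,0.032,0.0016],"twist": 0},
])

```text
time: 16.0
tool_pos: [619.9, -270.5, 375.2]
tcp_rot: [3.135, -0.787, 0.096]
contact_force: [0.2, 0.0, 0.1]
grip_width: 0.4
```

Request:
play_rows([
  {"offset": [-0.031,0.032,0.0016],"twist": 0},
  {"offset": [0,0,0],"twist": 0},
])

```text
time: 16.2
tool_pos: [600.4, -307.1, 348.6]
tcp_rot: [3.14, -0.781, 0.086]
contact_force: [-0.9, 0.1, 0.1]
grip_width: 0.6
```

```bash
python3 leg.py 350,-300,350 305,26,249
```

```text
[ 600.4 -307.1  348.6] [-0.69   0.552  1.465  0.861  0.707  0.239]
[[ 7.075e-01  8.490e-02  7.016e-01]
 [ 6.090e-02 -9.964e-01  5.920e-02]
 [ 7.041e-01  9.000e-04 -7.101e-01]]
th 0.7811880113272568 az 0.0841233007663191 yz 0.0012569559529226298
350,-300,350 tool [-175.7  -28.3 -176.3] len 250.5
305,26,249 tool [ -83.1 -328.7   59.4] len 344.2
```

Request:
play_rows([
  {"offset": [-0.029,-0.0047,-0.029],"twist": 0},
  {"offset": [-0.029,-0.0047,-0.029],"twist": 0},
  {"offset": [-0.029,-0.0047,-0.029],"twist": 0},
  {"offset": [-0.029,-0.0047,-0.029],"twist": 0},
  {"offset": [-0.029,-0.0047,-0.029],"twist": 0},
])

```text
time: 16.7
tool_pos: [395.6, -296.7, 353.1]
tcp_rot: [3.135, -0.787, 0.096]
contact_force: [-0.3, -1.1, -0.3]
grip_width: 0.7
```

Request:
play_rows([
  {"offset": [-0.029,-0.0047,-0.029],"twist": 0},
  {"offset": [0,0,0],"twist": 0},
])

```text
time: 16.9
tool_pos: [352.7, -295.8, 352.8]
tcp_rot: [3.137, -0.785, 0.091]
contact_force: [1.0, 0.1, 0.7]
grip_width: 0.3
```

Request:
play_rows([
  {"offset": [-0.006,-0.025,0.0045],"twist": 0},
  {"offset": [-0.006,-0.025,0.0045],"twist": 0},
  {"offset": [-0.006,-0.025,0.0045],"twist": 0},
  {"offset": [-0.006,-0.025,0.0045],"twist": 0},
  {"offset": [-0.006,-0.025,0.0045],"twist": 0},
])

```text
time: 17.4
tool_pos: [339.7, -171.3, 315.7]
tcp_rot: [3.136, -0.787, 0.095]
contact_force: [0.3, -0.8, -1.0]
grip_width: 0.4
```

```bash
python3 leg.py 305,26,249
```

```text
[ 339.7 -171.3  315.7] [-0.898  0.132  2.262  1.255  0.669 -0.427]
[[ 0.703   0.0903  0.7055]
 [ 0.0668 -0.9959  0.061 ]
 [ 0.7081  0.0042 -0.7061]]
th 0.7867963941009559 az 0.08623083879640069 yz 0.005967097626430226
305,26,249 tool [ -58.5 -199.9   34.6] len 211.1
```

Request:
play_rows([
  {"offset": [-0.006,-0.02,0.0035],"twist": 0},
  {"offset": [-0.006,-0.02,0.0035],"twist": 0},
  {"offset": [-0.006,-0.02,0.0035],"twist": 0},
  {"offset": [-0.006,-0.02,0.0035],"twist": 0},
  {"offset": [-0.006,-0.02,0.0035],"twist": 0},
])

```text
time: 17.9
tool_pos: [322.3, -72.6, 282.2]
tcp_rot: [3.136, -0.787, 0.095]
contact_force: [1.7, -0.2, 0.5]
grip_width: 0.3
```

Request:
play_rows([
  {"offset": [-0.006,-0.02,0.0035],"twist": 0},
  {"offset": [-0.006,-0.02,0.0035],"twist": 0},
  {"offset": [-0.006,-0.02,0.0035],"twist": 0},
  {"offset": [-0.006,-0.015,0.0035],"twist": 0},
  {"offset": [0,0,0],"twist": 0},
])

```text
time: 18.4
tool_pos: [308.2, 2.4, 254.7]
tcp_rot: [3.14, -0.785, 0.094]
contact_force: [0.5, 0.3, -0.1]
grip_width: 0.3
```

```bash
python3 leg.py 305,26,249
python3 - <<'E'
from h import *
o=status.get_obs(); im=viewer.capture("wrist"); cv2.imwrite("pics/w5.png",im[:,:,::-1]); np.save("o5.npy",o,allow_pickle=True)
E
```

```text
[308.2   2.4 254.7] [-0.405  0.177  2.562  2.289  0.464 -1.141]
[[ 0.7043  0.0926  0.7038]
 [ 0.0663 -0.9957  0.0647]
 [ 0.7068  0.0011 -0.7074]]
th 0.7849546471317282 az 0.09162874796086233 yz 0.001546092870416043
305,26,249 tool [ -4.7 -23.8   3.3] len 24.5
```

View pics/w5.png

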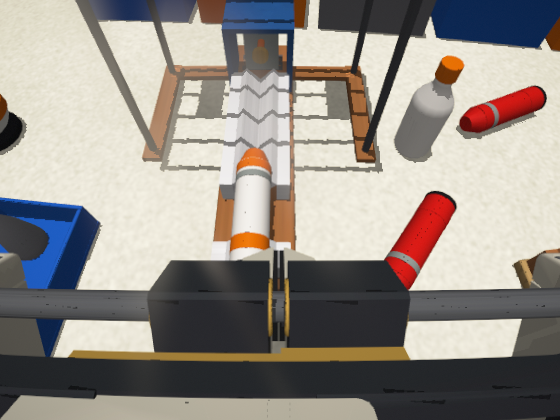

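The wrist now looks forward: rocket from its nose (255,150) down to (250,245), groove up to the hood at (258,25) with the orange pin visible inside at (260,47), fingertips at (280,250). I'll measure this view.

Run:
```python
from h import *
im=cv2.imread("pics/w5.png"); crop(im[:,:,::-1],200,0,320,140,5,"pics/w5a.png"); crop(im[:,:,::-1],190,120,320,270,5,"pics/w5b.png")
```

```text
(no output)
```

View pics/w5a.png

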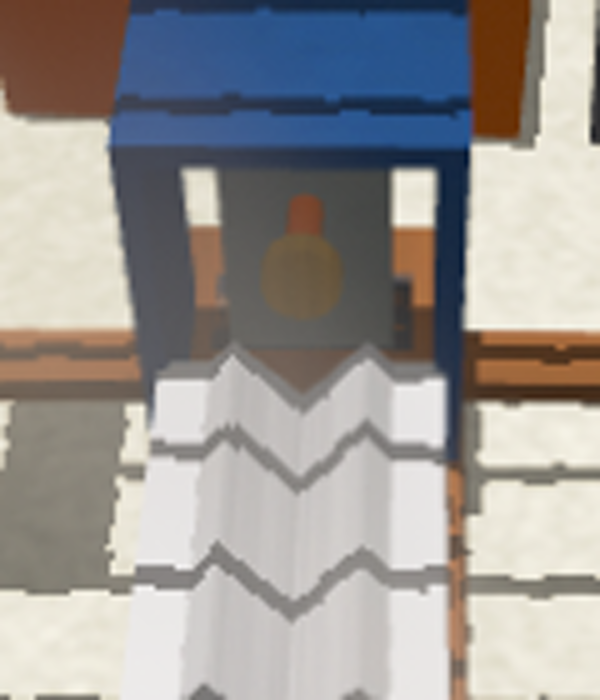

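View pics/w5b.png

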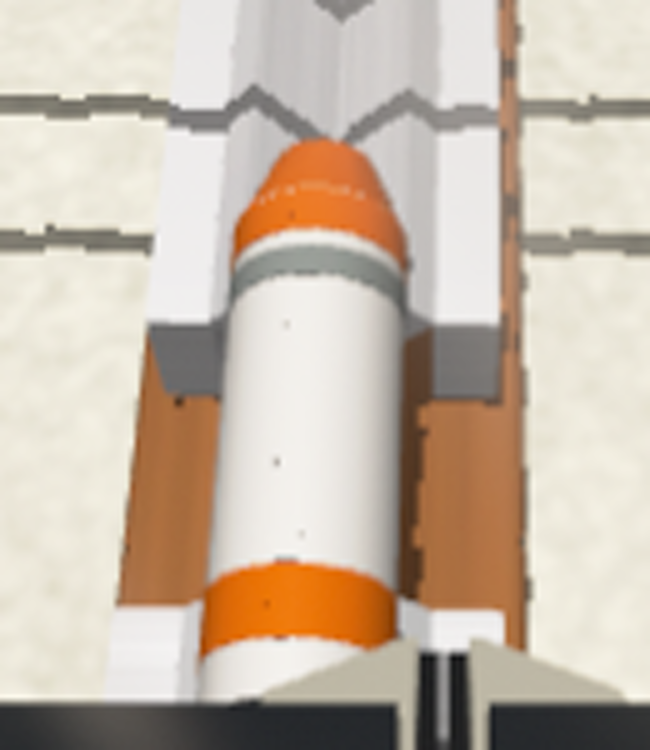

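Run:
```python
from h import *
from scipy.optimize import least_squares
from fit import P
o=np.load("o5.npy",allow_pickle=True).item()
q=[(28,32,44),(28,-32,44),(-28,32,44),(-28,-32,44),(175,36,92),(175,-36,92)]
uv=np.array([(219.8,184.6),(290,185),(190+117/5,120+605/5),(190+503/5,120+611/5),(222,29.6),(294,30)])
f=lambda p:(w2px("wrist",P(p,q),o)-uv).ravel()
r=least_squares(f,[513,43.5,.085]); print(r.x,r.fun.reshape(-1,2).round(1)); J=r.x
c,s=np.cos(J[2]),np.sin(J[2])
def tj(X): d=X[:,:2]-J[:2]; return np.c_[d@[c,s],d@[-s,c]]
print("pin disc",tj(px2w("wrist",[(260.2,55.4),(252,55.4),(268.3,55.4)],50,o)))
print("nose top",tj(px2w("wrist",[(190+322/5,120+140/5)],59,o)),"ring",tj(px2w("wrist",[(190+322/5,120+245/5)],65,o)))
R,t=pose(o); print("tip",tj((t+R@[0,0,178])[None]),(t+R@[0,0,178]))
print(w2px("wrist",t+R@[0,0,178],o))
```

```text
[5.09543362e+02 4.05441588e+01 8.62721915e-02] [[-1.5 -1.4]
 [ 1.2 -1.5]
 [-1.4  0.9]
 [ 1.4  0.3]
 [-0.7  1. ]
 [ 1.   0.7]]
pin disc [[193.49964235   0.37642003]
 [193.48067913   9.47340938]
 [193.53762212  -8.60441669]]
nose top [[55.19179493  0.46873492]] ring [[28.33475104 -0.98670575]]
tip [[-78.12137685 -20.02183091]] [433.43771467  13.8654468  128.756302  ]
[[275.91984023 267.04833088]]
```

```bash
cat > tgt.py <<'E'
from h import *
import sys
J=(512.5,43.7,.0855); c,s=np.cos(J[2]),np.sin(J[2])
o=status.get_obs(); R,t=pose(o)
C=t+R@[9.5,0,178]
d=C[:2]-J[:2]; low=(t+R@[-9.5,0,178])[2]
if __name__=="__main__":
    print("t",o["time"],"C jig x,y,z",(d@[c,s]).round(2),(d@[-s,c]).round(2),C[2].round(2),"low",low.round(2),"q",o["joint_positions"].round(3),"F",o["contact_force"].round(2), "Fx jig",(o["contact_force"][:2]@[c,s]).round(2))
    if len(sys.argv)>1:
        x,y,z=map(float,sys.argv[1:4]); W=np.array([J[0]+c*x-s*y,J[1]+s*x+c*y,z]); print("tool d",(R.T@(W-C)).round(2))
    print("fwd dir tool",(R.T@[c,s,0]).round(4),"up",(R.T@[0,0,1]).round(3), "az",np.arctan2(R[1,2],R[0,2]).round(4),"yaw y",np.arctan2(R[0,1],-R[1,1]).round(4))
E
python3 tgt.py -72 0 80; python3 tgt.py -72 0 59 | tail -2
python3 - <<'E'
import sys; sys.argv=['x']
from path import *
from tgt import R as Rm,t,C,J,c,s
R=Ro.from_matrix(Rm); q=status.get_obs()["joint_positions"]
W=lambda x,z: np.array([J[0]+c*x,J[1]+s*x,z])-C+t
run(q,t,R,[W(-72,80),W(-72,59),W(0,59),W(60,59),W(100,59)],verbose=True)
E
```

```text
t 18.45 C jig x,y,z -74.0 -23.75 135.99 low 122.55 q [-0.407  0.176  2.56   2.284  0.464 -1.137] F [-0.59 -0.27 -0.38] Fx jig -0.61
tool d [-38.07 -23.79  41.08]
fwd dir tool [0.7066 0.0066 0.7075] up [ 0.708  0.001 -0.707] az 0.0911 yaw y 0.0921
tool d [-52.93 -23.81  55.92]
fwd dir tool [0.7066 0.0066 0.7075] up [ 0.708  0.001 -0.707] az 0.0911 yaw y 0.0921
[309.  25. 199.] [-0.3   0.44  2.63  2.72  0.72 -1.53]
[309.  25. 178.] [-0.3   0.55  2.65  2.77  0.84 -1.6 ]
[380.  32. 178.] [-0.2   0.53  2.45  2.79  0.63 -1.49]
[440.  37. 178.] [-0.15  0.55  2.29  2.78  0.5  -1.42]
[480.  40. 178.] [-0.12  0.58  2.18  2.76  0.42 -1.38]
```

Request:
play_rows([
  {"offset": [0,-0.008,0],"twist": 0},
  {"offset": [0,-0.008,0],"twist": 0},
  {"offset": [0,-0.008,0],"twist": 0},
  {"offset": [-0.019,0,0.02],"twist": 0},
  {"offset": [-0.019,0,0.02],"twist": 0},
])

```text
time: 18.95
tool_pos: [309.3, 24.3, 200.8]
tcp_rot: [3.135, -0.794, 0.093]
contact_force: [0.7, 0.7, -0.9]
grip_width: 0.3
```

Request:
play_rows([
  {"offset": [0,0,0],"twist": 0},
  {"offset": [0,0,0],"twist": 0},
])

```text
time: 19.15
tool_pos: [308.1, 24.7, 199.6]
tcp_rot: [-3.138, -0.784, 0.085]
contact_force: [1.0, -0.6, 1.1]
grip_width: 0.6
```

```bash
python3 tgt.py -72 0 59
python3 - <<'E'
from h import *
o=status.get_obs(); im=viewer.capture("wrist"); crop(im,180,60,380,310,3,"pics/w6.png");im=viewer.capture("scene");crop(im,200,140,380,330,4,"pics/s6.png")
E
```

```text
t 19.15 C jig x,y,z -72.79 -0.91 80.35 low 66.93 q [-0.297  0.441  2.632  2.726  0.721 -1.528] F [ 1.04 -0.62  1.13] Fx jig 0.98
tool d [-14.52  -0.86  15.67]
fwd dir tool [0.7079 0.0023 0.7063] up [ 0.706 -0.002 -0.708] az 0.0901 yaw y 0.0878
```

View pics/w6.png

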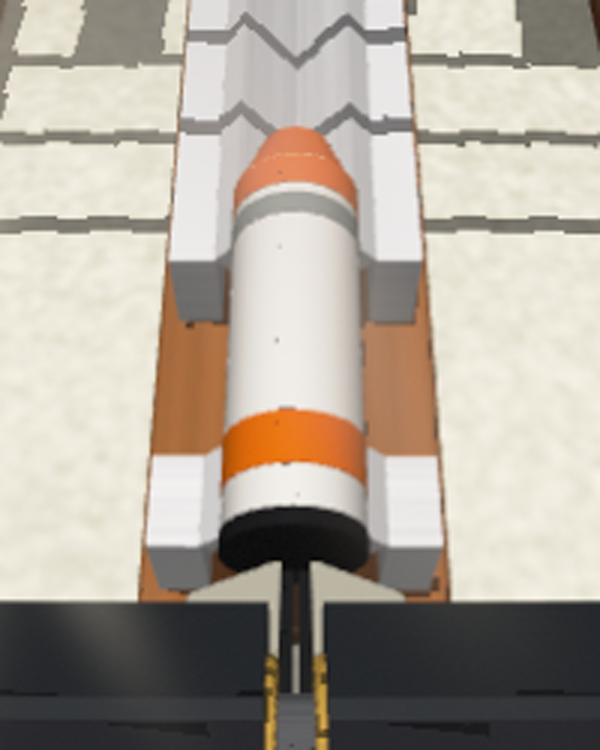

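View pics/s6.png

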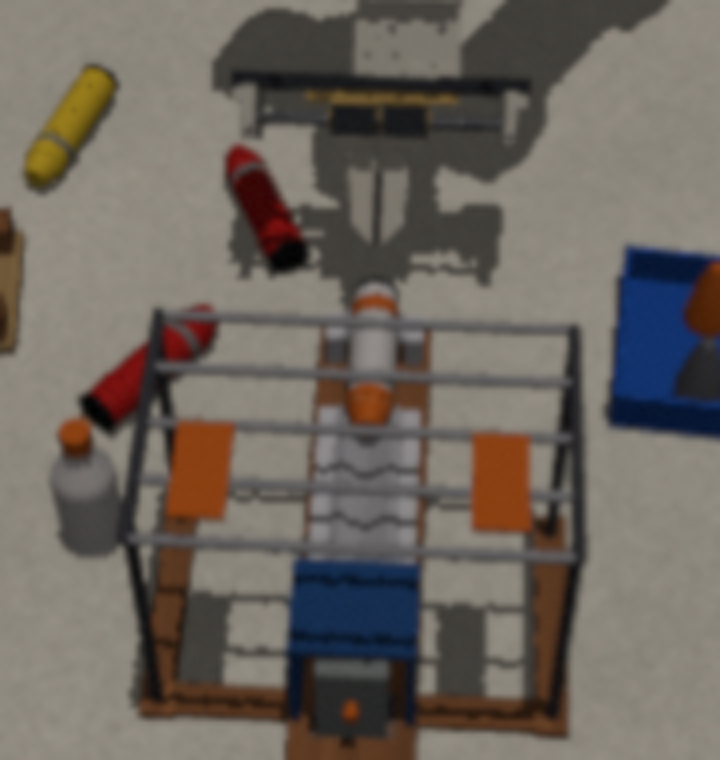

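Fingertips line up with the tail's centre (crop columns 295 and 294). The scene view shows the gripper leaning back behind the rocket, all clear. I'll lower it behind the tail.

Request:
play_rows([
  {"offset": [-0.007,-0.001,0.008],"twist": 0},
  {"offset": [-0.008,0,0.008],"twist": 0},
  {"offset": [0,0,0],"twist": 0},
  {"offset": [0,0,0],"twist": 0},
])

```text
time: 19.65
tool_pos: [308.5, 25.9, 179.3]
tcp_rot: [3.141, -0.789, 0.087]
contact_force: [0.0, -0.5, -0.3]
grip_width: 0.5
```

```bash
python3 tgt.py -57 0 58
python3 - <<'E'
from h import *
o=status.get_obs(); im=viewer.capture("wrist"); crop(im,180,110,380,310,3,"pics/w7.png")
E
```

```text
t 19.65 C jig x,y,z -71.69 -0.04 60.62 low 47.14 q [-0.29   0.552  2.651  2.785  0.846 -1.601] F [ 0.05 -0.46 -0.25] Fx jig 0.01
tool d [ 8.48 -0.02 12.27]
fwd dir tool [0.7043 0.0019 0.7099] up [ 0.71   0.    -0.704] az 0.0872 yaw y 0.0874
```

View pics/w7.png

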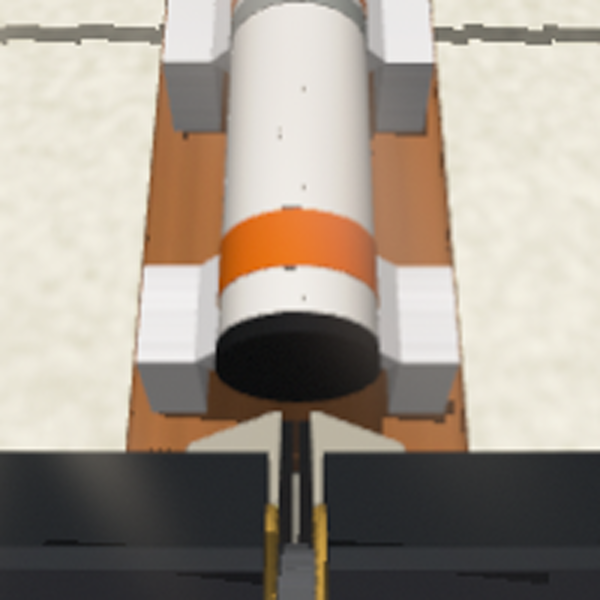

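Request:
play_rows([
  {"offset": [0.002,0,0.005],"twist": 0},
  {"offset": [0.0035,0,0.0035],"twist": 0},
  {"offset": [0.002,0,0.002],"twist": 0},
  {"offset": [0.002,0,0.002],"twist": 0},
  {"offset": [0.002,0,0.002],"twist": 0},
])

```text
time: 20.2
tool_pos: [326.5, 27.7, 175.7]
tcp_rot: [-3.14, -0.785, 0.086]
contact_force: [-2.0, 0.0, 0.9]
grip_width: 0.4
```

```bash
python3 tgt.py -40 0 58
```

```text
t 20.2 C jig x,y,z -54.15 0.23 56.57 low 43.13 q [-0.258  0.552  2.599  2.799  0.793 -1.574] F [-2.04  0.    0.86] Fx jig -2.03
tool d [11.02  0.25  8.99]
fwd dir tool [0.7073 0.0015 0.7069] up [ 0.707 -0.001 -0.707] az 0.0878 yaw y 0.087
```

Contact with the tail at x ≈ -54, as expected, with a 2 N sliding force. I'll raise the tips slightly and slide.

Request:
play_rows([
  {"offset": [0.0045,0,0.0015],"twist": 0},
  {"offset": [0.0035,0,0.0035],"twist": 0},
  {"offset": [0.0035,0,0.0035],"twist": 0},
  {"offset": [0.0035,0,0.0035],"twist": 0},
  {"offset": [0.0035,0,0.0035],"twist": 0},
])

```text
time: 20.7
tool_pos: [350.9, 29.7, 177.9]
tcp_rot: [-3.141, -0.786, 0.086]
contact_force: [-0.7, -0.2, -0.8]
grip_width: 0.5
```

```bash
python3 tgt.py -10 0 58
```

```text
t 20.7 C jig x,y,z -29.53 0.14 58.78 low 45.34 q [-0.223  0.533  2.528  2.803  0.709 -1.532] F [-0.71 -0.18 -0.84] Fx jig -0.72
tool d [13.25  0.17 14.36]
fwd dir tool [0.7068 0.0016 0.7074] up [ 0.707 -0.001 -0.707] az 0.0877 yaw y 0.0871
```

Request:
play_rows([
  {"offset": [0.0035,0,0.0035],"twist": 0},
  {"offset": [0.0035,0,0.0035],"twist": 0},
  {"offset": [0.0035,0,0.0035],"twist": 0},
  {"offset": [0.0035,0,0.0035],"twist": 0},
  {"offset": [0.0035,0,0.0035],"twist": 0},
])

```text
time: 21.2
tool_pos: [375.5, 31.8, 177.9]
tcp_rot: [-3.141, -0.786, 0.086]
contact_force: [-1.3, 0.7, -1.5]
grip_width: 0.6
```

Request:
play_rows([
  {"offset": [0.0035,0,0.0035],"twist": 0},
  {"offset": [0.0035,0,0.0035],"twist": 0},
  {"offset": [0.0035,0,0.0035],"twist": 0},
  {"offset": [0.0035,0,0.0035],"twist": 0},
  {"offset": [0.0035,0,0.0035],"twist": 0},
])

```text
time: 21.7
tool_pos: [400.2, 34.0, 177.9]
tcp_rot: [-3.141, -0.786, 0.086]
contact_force: [-0.4, 0.9, -0.7]
grip_width: 0.3
```

```bash
python3 tgt.py 50 0 59;python3 - <<'E'
from h import *
o=status.get_obs(); im=viewer.capture("wrist"); crop(im,180,0,380,300,2.5,"pics/w8.png")
E
```

```text
t 21.7 C jig x,y,z 19.94 0.14 58.83 low 45.39 q [-0.172  0.537  2.394  2.807  0.585 -1.473] F [-0.4   0.86 -0.74] Fx jig -0.32
tool d [21.37  0.18 21.15]
fwd dir tool [0.7067 0.0014 0.7075] up [ 0.707 -0.001 -0.707] az 0.0875 yaw y 0.0869
```

View pics/w8.png

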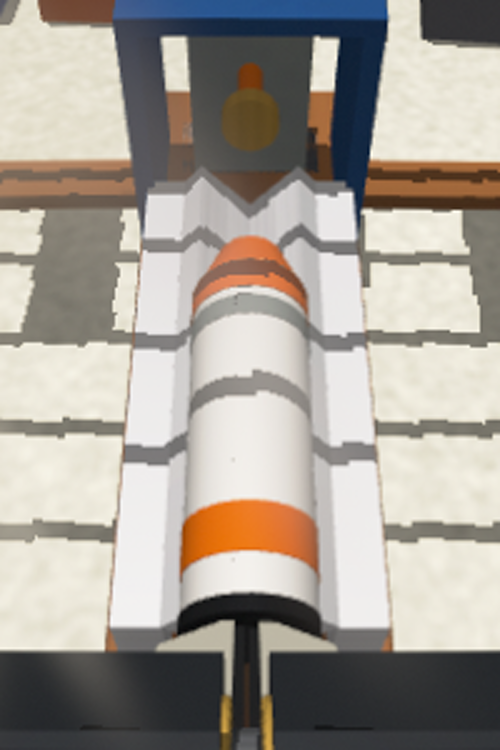

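Request:
play_rows([
  {"offset": [0.004,0,0.003],"twist": 0},
  {"offset": [0.0035,0,0.0035],"twist": 0},
  {"offset": [0.0035,0,0.0035],"twist": 0},
  {"offset": [0.0035,0,0.0035],"twist": 0},
  {"offset": [0.0035,0,0.0035],"twist": 0},
])

```text
time: 22.25
tool_pos: [424.9, 36.1, 178.6]
tcp_rot: [-3.141, -0.786, 0.086]
contact_force: [-1.8, -0.3, -1.1]
grip_width: 0.6
```

Request:
play_rows([
  {"offset": [0.0035,0,0.0035],"twist": 0},
  {"offset": [0.0035,0,0.0035],"twist": 0},
  {"offset": [0.0035,0,0.0035],"twist": 0},
  {"offset": [0.0035,0,0.0035],"twist": 0},
  {"offset": [0.0035,0,0.0035],"twist": 0},
])

```text
time: 22.75
tool_pos: [449.5, 38.3, 178.6]
tcp_rot: [-3.141, -0.786, 0.086]
contact_force: [-0.6, 0.2, -0.2]
grip_width: 0.3
```

```bash
python3 tgt.py 80 0 59;python3 - <<'E'
from h import *
o=status.get_obs(); im=viewer.capture("wrist"); crop(im,180,0,380,300,2.5,"pics/w9.png")
E
```

```text
t 22.75 C jig x,y,z 69.44 0.25 59.56 low 46.12 q [-0.135  0.557  2.263  2.795  0.476 -1.418] F [-0.62  0.19 -0.22] Fx jig -0.6
tool d [7.07 0.26 7.87]
fwd dir tool [0.7067 0.0015 0.7075] up [ 0.707 -0.001 -0.707] az 0.0876 yaw y 0.087
```

View pics/w9.png

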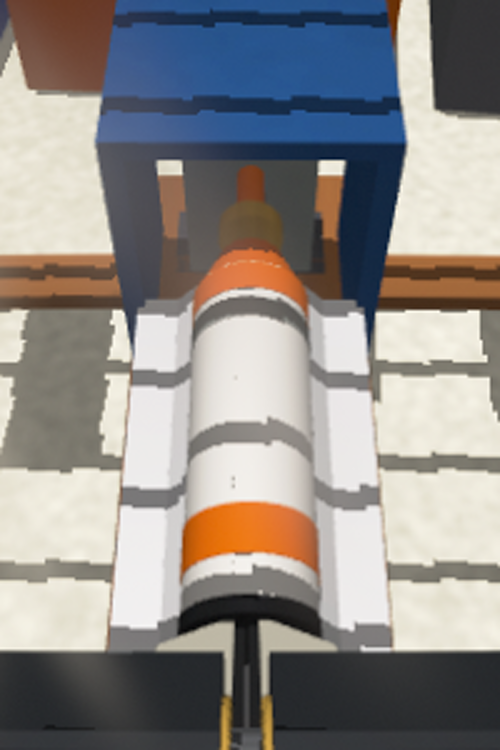

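The nose enters the hood mouth, the pin disc just ahead of it at crop (250,225). I'll slow down.

Request:
play_rows([
  {"offset": [0.0014,0,0.0014],"twist": 0},
  {"offset": [0.0014,0,0.0014],"twist": 0},
  {"offset": [0.0014,0,0.0014],"twist": 0},
  {"offset": [0.0014,0,0.0014],"twist": 0},
  {"offset": [0.0014,0,0.0014],"twist": 0},
])

```text
time: 23.3
tool_pos: [458.9, 39.1, 178.6]
tcp_rot: [-3.141, -0.785, 0.086]
contact_force: [-5.5, -1.1, 1.5]
grip_width: 0.8
```

Request:
play_rows([
  {"offset": [0.0007,0,0.0007],"twist": 0},
  {"offset": [0.0007,0,0.0007],"twist": 0},
  {"offset": [0.0007,0,0.0007],"twist": 0},
])

```text
time: 23.6
tool_pos: [461.4, 39.4, 178.5]
tcp_rot: [-3.141, -0.785, 0.086]
contact_force: [-5.7, -1.1, 2.7]
grip_width: 0.7
```

```bash
python3 tgt.py 90 0 59
```

```text
t 23.6 C jig x,y,z 81.24 0.33 59.22 low 45.79 q [-0.127  0.565  2.23   2.789  0.451 -1.403] F [-5.69 -1.08  2.69] Fx jig -5.76
tool d [6.05 0.35 6.34]
fwd dir tool [0.7077 0.0013 0.7065] up [ 0.706 -0.001 -0.708] az 0.0876 yaw y 0.0868
```

Request:
play_rows([
  {"offset": [0.0007,0,0.0007],"twist": 0},
  {"offset": [0.0007,0,0.0007],"twist": 0},
])

```text
time: 23.8
tool_pos: [463.4, 39.5, 178.5]
tcp_rot: [-3.141, -0.784, 0.086]
contact_force: [-7.0, -0.5, 1.8]
grip_width: 0.5
```

Request:
play_rows([
  {"offset": [0.0007,0,0.0007],"twist": 0},
  {"offset": [0.0003,0,0.0003],"twist": 0},
])

```text
time: 24.0
tool_pos: [464.9, 39.7, 178.5]
tcp_rot: [-3.141, -0.785, 0.086]
contact_force: [-5.7, -1.2, 2.4]
grip_width: 0.3
```

```bash
python3 tgt.py 90 0 59
```

```text
t 24.0 C jig x,y,z 84.7 0.32 59.24 low 45.82 q [-0.125  0.567  2.221  2.788  0.444 -1.399] F [-5.73 -1.24  2.43] Fx jig -5.82
tool d [3.58 0.33 3.91]
fwd dir tool [0.7077 0.0013 0.7066] up [ 0.707 -0.001 -0.708] az 0.0875 yaw y 0.0868
```

Request:
play_rows([
  {"offset": [0.0004,0,0.0004],"twist": 0},
  {"offset": [0.0004,0,0.0004],"twist": 0},
])

```text
time: 24.2
tool_pos: [466.0, 39.8, 178.5]
tcp_rot: [-3.141, -0.785, 0.086]
contact_force: [-6.2, -0.6, 2.0]
grip_width: 0.7
```

Request:
play_rows([
  {"offset": [0.0004,0,0.0004],"twist": 0},
  {"offset": [0.0004,0,0.0004],"twist": 0},
])

```text
time: 24.4
tool_pos: [467.1, 39.9, 178.5]
tcp_rot: [-3.141, -0.785, 0.086]
contact_force: [-4.8, -0.9, 2.3]
grip_width: 0.3
```

Request:
play_rows([
  {"offset": [0.0004,0,0.0004],"twist": 0},
  {"offset": [0.0004,0,0.0004],"twist": 0},
])

```text
time: 24.6
tool_pos: [468.2, 40.0, 178.5]
tcp_rot: [-3.141, -0.785, 0.086]
contact_force: [-5.4, -1.0, 2.0]
grip_width: 0.5
```

```bash
python3 tgt.py 90 0 59;python3 - <<'E'
from h import *
o=status.get_obs(); im=viewer.capture("wrist"); crop(im,180,0,380,300,2.5,"pics/w10.png"); im=viewer.capture("scene"); crop(im,220,205,360,340,4,"pics/s10.png")
E
```

```text
t 24.6 C jig x,y,z 88.06 0.31 59.23 low 45.81 q [-0.123  0.569  2.212  2.786  0.438 -1.395] F [-5.37 -0.97  2.01] Fx jig -5.44
tool d [1.21 0.31 1.53]
fwd dir tool [0.7077 0.0013 0.7065] up [ 0.707 -0.001 -0.708] az 0.0875 yaw y 0.0868
```

View pics/w10.png

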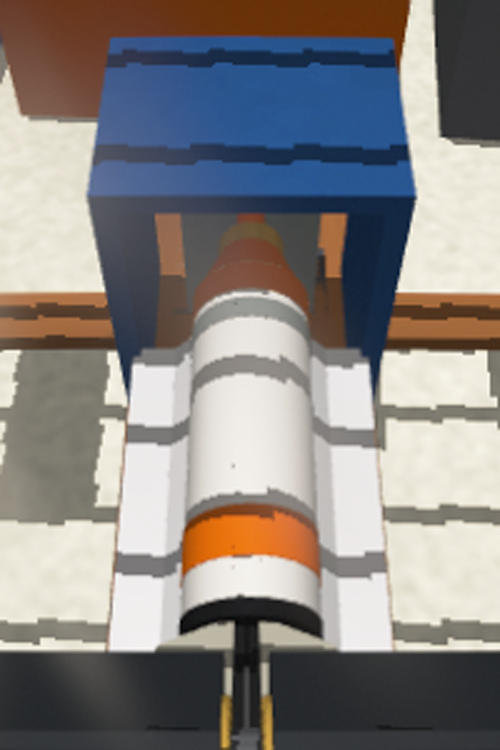

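View pics/s10.png

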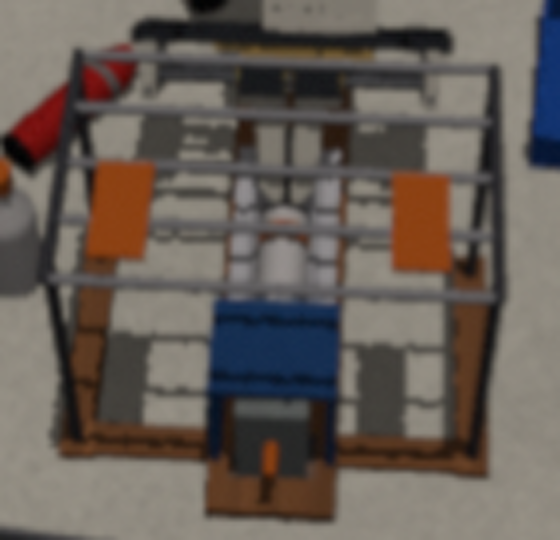

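The orange pin tail behind the hood (scene crop (268,458)) has come out noticeably, with force steady at about 5.5 N. I'll continue in small steps.

Request:
play_rows([
  {"offset": [0.0003,0,0.0003],"twist": 0},
  {"offset": [0.0003,0,0.0003],"twist": 0},
])

```text
time: 24.9
tool_pos: [468.9, 40.0, 178.5]
tcp_rot: [-3.141, -0.784, 0.086]
contact_force: [-8.0, -1.2, 4.1]
grip_width: -0.0
```

Request:
play_rows([
  {"offset": [0.0003,0,0.0003],"twist": 0},
])

```text
time: 25.0
tool_pos: [469.1, 40.1, 178.4]
tcp_rot: [-3.14, -0.784, 0.086]
contact_force: [-10.0, -1.9, 4.9]
grip_width: 0.2
```

Request:
play_rows([
  {"offset": [0.0003,0,0.0003],"twist": 0},
])

```text
time: 25.1
tool_pos: [469.3, 40.1, 178.4]
tcp_rot: [-3.14, -0.783, 0.086]
contact_force: [-12.0, -2.2, 8.4]
grip_width: 0.5
```

The force rises steeply to 12 N, which means home. I'll back off straight.

Request:
play_rows([
  {"offset": [-0.0007,0,-0.0007],"twist": 0},
  {"offset": [-0.0014,0,-0.0014],"twist": 0},
  {"offset": [-0.0035,0,-0.0035],"twist": 0},
  {"offset": [-0.007,0,-0.007],"twist": 0},
  {"offset": [-0.007,0,-0.007],"twist": 0},
])

```text
time: 25.6
tool_pos: [442.1, 37.7, 178.7]
tcp_rot: [-3.141, -0.786, 0.087]
contact_force: [0.5, -1.0, -0.7]
grip_width: 0.4
```

```bash
python3 tgt.py;python3 - <<'E'
from h import *
o=status.get_obs(); np.save("o11.npy",o,allow_pickle=True); im=viewer.capture("wrist"); cv2.imwrite("pics/w11full.png",im[:,:,::-1]); crop(im,180,0,380,300,2.5,"pics/w11.png"); im=viewer.capture("scene"); crop(im,220,205,360,340,4,"pics/s11.png")
E
```

```text
t 25.6 C jig x,y,z 62.0 0.3 59.64 low 46.2 q [-0.139  0.553  2.282  2.798  0.492 -1.426] F [ 0.5  -1.04 -0.71] Fx jig 0.41
fwd dir tool [0.7065 0.0016 0.7077] up [ 0.708 -0.001 -0.707] az 0.0876 yaw y 0.0871
```

View pics/w11.png

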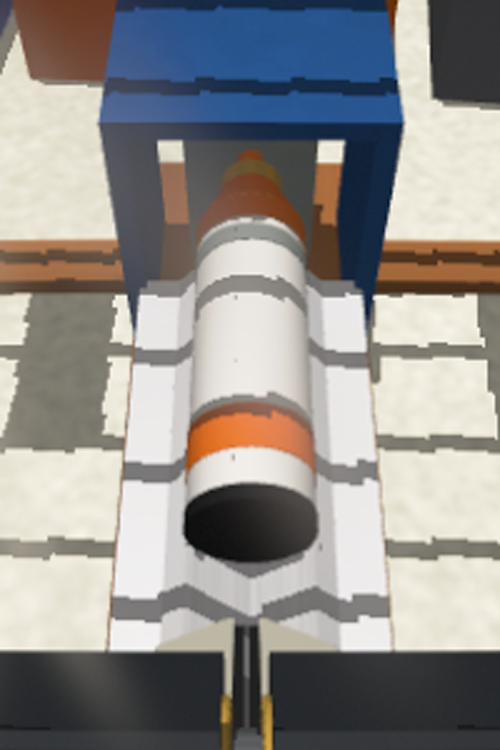

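View pics/s11.png

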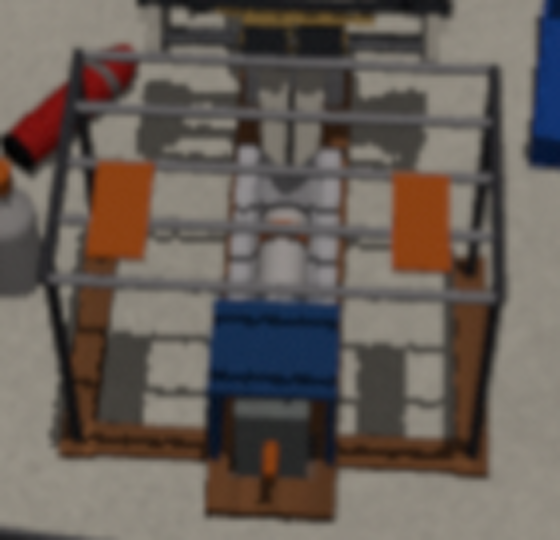

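The rocket lies straight in the groove: tail at crop (250,520), nose in the hood, and the pin tail out behind the hood at (268,458). The gripper is clear, so I'll retreat a little and do the final check.

Request:
play_rows([
  {"offset": [-0.01,0,-0.02],"twist": 0},
  {"offset": [-0.01,0,-0.025],"twist": 0},
  {"offset": [-0.01,0,-0.025],"twist": 0},
  {"offset": [0,0,0],"twist": 0},
  {"offset": [0,0,0],"twist": 0},
])

```text
time: 26.2
tool_pos: [372.7, 31.3, 207.3]
tcp_rot: [-3.141, -0.788, 0.086]
contact_force: [0.8, 0.2, 0.1]
grip_width: 0.2
```

```bash
python3 tgt.py;python3 - <<'E'
from h import *
o=status.get_obs(); im=viewer.capture("wrist"); cv2.imwrite("pics/w12.png",im[:,:,::-1])
a=np.concatenate([cv2.resize(cv2.imread(f"pics/{n}.png")[380:520,180:360],None,fx=2,fy=2) for n in("c4","s10","s11")],1); cv2.imwrite("pics/pin.png",a[:, :790] if 0 else cv2.resize(a,(790,int(a.shape[0]*790/a.shape[1]))))
E
```

```text
t 26.2 C jig x,y,z -7.48 -0.22 88.42 low 74.95 q [-0.199  0.423  2.449  2.739  0.534 -1.423] F [0.76 0.22 0.12] Fx jig 0.78
fwd dir tool [0.7056 0.0009 0.7087] up [ 0.709 -0.    -0.706] az 0.0867 yaw y 0.0864
```

View pics/pin.png

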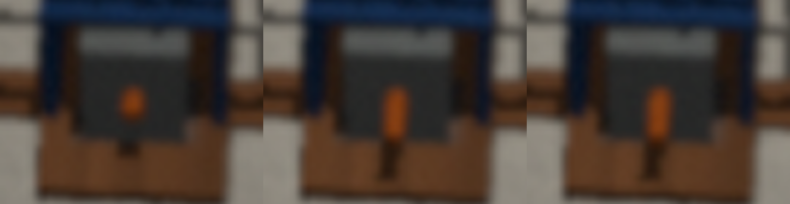

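View pics/w12.png

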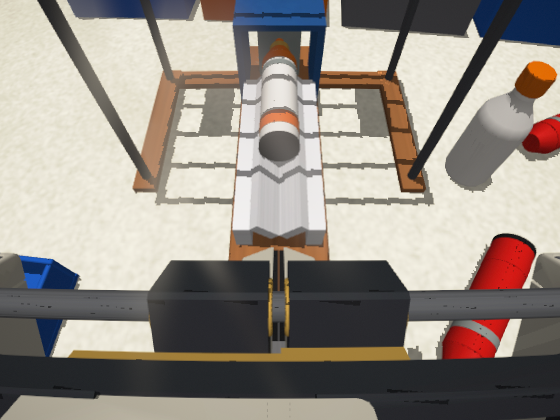

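Run:
```python
from plant import ticket,status
print(ticket.close_job(), status.get_obs()["time"])
```

```text
the job is handed in; nothing more can be done
the job is handed in; nothing more can be done
```

The rocket is home in the V-groove with its nose in the hood and the stop pin pushed in. I handed the job in at about 26 s of the 61 s, and it reports no verdict.

**What I did**
- I gripped the rocket on its rest, laid it in the near end of the groove with its middle at about x = 0, nose to the hood, and let go.
- The moves cannot command a lean, so I tilted the tool by reaching past the arm's limit in free air until it leaned back 0.79 rad (45°). That is more than the 35 to 40° suggested; at less lean a joint limit got in the way.
- I then brought the tilted tool round the robot's right side and pushed the rocket's tail with the closed fingertips.
- Sliding read about 1 to 2 N. Pushing the pin read 5 to 7 N over about 10 mm, then the force rose steeply to 12 N. I stopped there and backed off.

**Last checks**
- **Rocket:** in the pictures it lies straight in the groove under the rack. From where the fingers stopped, its tail is at x ≈ 89 mm and its nose at about 199 mm.
- **Pin:** its orange tail behind the hood has come out by roughly 10 mm in the picture. I judged it home from that and the force rise; its travel is not read directly.
- **Surroundings:** the gripper was clear of everything, with contact force near zero. The nearby objects I could see stood where they were.

**Disagreements**
- The tilted wrist camera put the jig about 3 mm from where the placing had shown it, so I used the placing.
- It also put the first touch on the pin about 4 mm further along than the force did. I went by the force.
- At the stretch limit, joint 3 read 0.036 to 0.037 rad, just under its stated minimum of 0.04. The interface reported no fault, but I cannot tell whether this counts as passing the range.

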